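# Open the gate, hang gilded bells on the drying rail and close the gate

## Robot

A 6-joint arm with a two-finger parallel gripper is mounted at the origin on the work surface. World frame = base frame: x ahead of the robot, y to its left, z up, the work surface at z = 0. Lengths are in mm, angles in degrees, forces in N, time in s.
With the tool pointing down it reaches from about 300 to 850 mm from the base axis. Payload 4.2 kg.
Tool frame: the origin (TCP) lies midway between the tips of the shut fingers; the grasp point (between the pads) lies 19 mm behind it; z points along the fingers, y is the line along which they close (so a half turn about z gives the same grasp; the last joint's range is limited). The gripper opens to 91 mm and grips with 3 to 60 N. Pads are 32 mm wide; open, the fingers measure 118 mm over their backs; the gripper's body (76 mm by 178 mm) begins 60 mm behind the grasp point.
Start: joints at [-69.557, 18.312, 89.639, -0, 72.044, -1.146], TCP at [211.574, -534.679, 190.476] pointing down, gripper open.
Joint ranges: [-177.97, 177.97], [-48.28, 115.42], [12.27, 149.76], [-77.06, 257.06], [2.81, 150.46], [-146.56, 146.56]. Speed limits (degrees/s): [147.25, 147.25, 180, 180, 180, 180].

## Interface

Orientations are given as [roll, pitch, yaw] about the fixed x, y, z axes, in that order (R = Rz(yaw) Ry(pitch) Rx(roll)).
In Python, from workcell import env gives the robot as it stands.
- The arm moves only by the tool send_rows, never from a script. Its argument "steps" is a list that holds one entry, the list of rows, each a list of 5 numbers: the shift along the tool's x, y, z scaled (see below), then the turn about the tool's z scaled (see below), then the opening, from 0 (shut) to 1 (fully open). In form: [[[dx, dy, dz, yaw, fingers], ...]]. A call has 1 to 5 rows; each row shifts and turns the commanded pose from where the row before left it, along the tool's axes as they then stand; what a row does not reach is not made up. The controller multiplies each number of a shift by 0.04 m and each number of a turn by 0.12 rad. A row lasts 1/12 s, in which the tool goes at most 41.7 mm and 7.16 degrees, less where a joint would pass 70% of its speed; a pose out of reach is approached as far as the arm can. A call with a number of a shift or a turn outside -1 to 1 is refused whole. A call with a gripper value outside its range is refused whole. The fingers move at their own pace and stop on an object; "squeeze" is the grip in N (left out, the last holds). Time passes only in rows, so rows that do not move let the fingers close. It gives the time, the measured TCP pose, the force, the opening and the grip force at its end, in the units of the state.
- env.state(): the state, without advancing time (a new reading comes with each control period).
- env.grab_frame(name): name is "scene" or "top"; returns a dict with "pixels" (480x640x3 uint8, red, green, blue), "depth" (480x640 float32, mm along the optical axis (not along the pixel's ray), 0 where there is no reading), "intrinsics" (3x3 intrinsics, pixels), "dist" ([k1, k2, p1, p2, k3] as OpenCV has them; the pictures are not rectified), "cam_to_world" (4x4, takes a point from camera to world coordinates). Camera axes: x right, y down, z forward; pixel columns grow to the right and rows downward; lengths in mm; the calibration is good to about 2 mm. A picture is of the moment at which its call begins.
- env.job_done(): hands the job in; it is judged then, once.
The state is a dict: "time_s": time; "qpos": joint angles; "qvel": joint speeds; "effort": joint torques, N m; "ee_pos": TCP position; "ee_rot": TCP orientation; "force": force on the tool from outside, world axes, zero at the start; "torque": the same for the moment, N m; "gripper_width": finger opening in mm; "gripper_force": force on a finger pad.
Only numpy, scipy, OpenCV 4.12 (cv2) and the standard library are available. Lean on these libraries where they do the work, as an engineer would, in place of code of your own. Each camera call takes 0.05 s, during which the arm holds its last target. There are 200 camera calls.

## Task

Open the drying rail: pull the wooden-handled pin out of the gate block and stand it in its rest block. Then hang every gilded bell by its hook on the loading end of the rail (the half without marks), and when all are hung slide them along the rail, without lifting them off, past the gate block until each hangs at a dark mark of its own. Finally push the pin fully home in the gate block again, so that the bells cannot slide back; leave everything else on the table as it is.

Things in the scene. Friction and masses are not known exactly. Their poses are not given: they have to be found in the camera images.
- rail: fixed drying rail: steel bar of 12 mm dia., 490 mm long along its y, axis 170 mm above the table, between two wooden end posts (24 by 20 mm, 178 mm high) at y=-255 and +255 mm, over a 6 mm high drip tray 110 mm wide. Origin on the table under the rail's middle; +x points away from the robot (within 0.15 rad). y>0: loading end; y<0: drying end with three dark bands
- rail_mid (a point): middle of the rail, on its axis, beside the gate; axes as rail. The gate is a wooden block at y=-22 to 22 mm, x=13 to 41 mm, from 60 to 32 mm below the rail's axis, on a post at x=41 to 57 mm no higher than the block. Bells hung with the mouth to +x (tip on the +x side) slide past it freely while the pin is out
- mark1 (a point): point on the rail's axis at the centre of a dark band 6 mm wide, 65 mm from the rail's middle toward the drying end; axes as rail
- mark2 (a point): point on the rail's axis at the centre of a dark band 6 mm wide, 130 mm from the rail's middle toward the drying end; axes as rail
- mark3 (a point): point on the rail's axis at the centre of a dark band 6 mm wide, 195 mm from the rail's middle toward the drying end; axes as rail
- gate_mouth (a point): centre of the hole's mouth in the top of the gate block, 27 mm from the rail's axis on its +x side, 32 mm below the axis; round upright hole of 10 mm dia., 24 mm deep
- bell1: gilded bell on a brass strap hook, 0.13 to 0.25 kg, 162 mm tall, starts upright. Origin: centre of its flat underside, z up. Bell 54 mm dia. at the foot, 16 mm at its top (z=46 mm). The 20 mm wide, 4 mm thick strap rises at x=-20 mm, peaks over the axis (midline z=120 mm) and comes down to a tip at x=+20 mm ending at z=86 mm. The hook's mouth is on +x, z=50 to 86 mm. May be absent
- bell2: bell like bell1; may be absent. Every bell has on its peak, on the axis, a plain wooden grip tab, 10 mm (x) by 20 mm (y), z=124 to 162 mm; pinch it along x from above at z=146 mm. To hang: rail axis about 68 mm above the bell's origin passes through the mouth, then lower about 42 mm
- bell3: bell like bell1; may be absent. Hung at rest a bell is upright, its peak on the rail, with the rail's axis 110 mm above its origin; it slides easily; if knocked it swings for a few seconds. Bells on the rail must stay at least 55 mm apart so as not to touch
- pin: gate pin, standing in the gate hole at the start: 8 mm steel shaft, 22 mm long with tapered tip, under a round dark wooden handle, 14 mm dia., 68 mm long. Origin at the tip, z up along the pin; 90 mm in all, 0.04 kg. Home, in gate or rest, the handle's underside sits on the block. Grip near the top of the handle (78 mm above the tip) so that the fingers stay above the rail
- pin_tip (a point): tip of the pin (same point as its origin)
- pin_rest: fixed wooden rest block of the pin, 55 by 55 by 30 mm, with an upright hole of 11 mm dia., 24 mm deep, in the middle of its top, empty at the start, where the pin is kept while the gate is open; origin: centre of its underside
- dish: low blue plastic dish, 80 mm dia., 22 mm high, a bystander; leave it where it is
- glue: white glue jar, 54 mm dia., 85 mm high, a bystander; leave it where it is
- cup: gilded cup, 70 mm dia., 75 mm high, a bystander; leave it where it is
Things that resemble listed ones, but are neither listed nor needed, are in the scene too. Leave any green look-alike of the bell2 alone. Leave any red look-alike of the bell1 alone.

How it is judged (in metres and radians):
On the way, in this order (a step that is already met when the one before it is completed fails the run):
1. the pin stands in its rest block, out of the gate (z of pin_tip in the frame of pin_rest below 0.014 m and horizontal distance between pin_tip and pin_rest below 0.007 m and angle between pin's own z axis and vertical below 0.15 rad), for 0.3 s.
2. every bell hangs on the loading end of the rail (y of bell1 in the frame of rail_mid between 0.025 and 0.24 m and x of bell1 in the frame of rail_mid between -0.022 and 0.022 m and z of bell1 in the frame of rail_mid between -0.119 and -0.101 m and y of bell2 in the frame of rail_mid between 0.025 and 0.24 m and x of bell2 in the frame of rail_mid between -0.022 and 0.022 m and z of bell2 in the frame of rail_mid between -0.119 and -0.101 m and y of bell3 in the frame of rail_mid between 0.025 and 0.24 m and x of bell3 in the frame of rail_mid between -0.022 and 0.022 m and z of bell3 in the frame of rail_mid between -0.119 and -0.101 m), for 0.3 s.
3. every bell hangs at a mark of the drying end (((y of bell1 in the frame of mark1 between -0.012 and 0.012 m and x of bell1 in the frame of mark1 between -0.022 and 0.022 m and z of bell1 in the frame of mark1 between -0.119 and -0.101 m) or (y of bell1 in the frame of mark2 between -0.012 and 0.012 m and x of bell1 in the frame of mark2 between -0.022 and 0.022 m and z of bell1 in the frame of mark2 between -0.119 and -0.101 m) or (y of bell1 in the frame of mark3 between -0.012 and 0.012 m and x of bell1 in the frame of mark3 between -0.022 and 0.022 m and z of bell1 in the frame of mark3 between -0.119 and -0.101 m)) and ((y of bell2 in the frame of mark1 between -0.012 and 0.012 m and x of bell2 in the frame of mark1 between -0.022 and 0.022 m and z of bell2 in the frame of mark1 between -0.119 and -0.101 m) or (y of bell2 in the frame of mark2 between -0.012 and 0.012 m and x of bell2 in the frame of mark2 between -0.022 and 0.022 m and z of bell2 in the frame of mark2 between -0.119 and -0.101 m) or (y of bell2 in the frame of mark3 between -0.012 and 0.012 m and x of bell2 in the frame of mark3 between -0.022 and 0.022 m and z of bell2 in the frame of mark3 between -0.119 and -0.101 m)) and ((y of bell3 in the frame of mark1 between -0.012 and 0.012 m and x of bell3 in the frame of mark1 between -0.022 and 0.022 m and z of bell3 in the frame of mark1 between -0.119 and -0.101 m) or (y of bell3 in the frame of mark2 between -0.012 and 0.012 m and x of bell3 in the frame of mark2 between -0.022 and 0.022 m and z of bell3 in the frame of mark2 between -0.119 and -0.101 m) or (y of bell3 in the frame of mark3 between -0.012 and 0.012 m and x of bell3 in the frame of mark3 between -0.022 and 0.022 m and z of bell3 in the frame of mark3 between -0.119 and -0.101 m))), for 0.3 s.
4. the pin is fully home in the gate (z of pin_tip in the frame of gate_mouth below -0.017 m and horizontal distance between pin_tip and gate_mouth below 0.005 m and angle between pin's own z axis and vertical below 0.12 rad), for 0.3 s.
At the end, for the whole second after the job is handed in: every bell hangs released and at rest on the rail, upright, within 12 mm along the rail of a mark of its own, and the pin stands in the gate hole with its tip at least 17 mm deep (22 mm when home) (all of step 3 and all of step 4 and angle between each of bell1, bell2, bell3's own z axis and vertical below 0.15 rad and linear speed of each of bell1, bell2, bell3 below 0.04 m/s); the robot touches nothing.
It fails at once if the robot hooks a bell on or lifts it off at the gate or the drying end instead of sliding it there along the rail ((y of bell1 in the frame of rail_mid between -0.24 and 0.02 m and x of bell1 in the frame of rail_mid between -0.025 and 0.025 m and z of bell1 in the frame of rail_mid between -0.088 and -0.04 m and contact force between the fingers and bell1 above 0.5 N) or (y of bell2 in the frame of rail_mid between -0.24 and 0.02 m and x of bell2 in the frame of rail_mid between -0.025 and 0.025 m and z of bell2 in the frame of rail_mid between -0.088 and -0.04 m and contact force between the fingers and bell2 above 0.5 N) or (y of bell3 in the frame of rail_mid between -0.24 and 0.02 m and x of bell3 in the frame of rail_mid between -0.025 and 0.025 m and z of bell3 in the frame of rail_mid between -0.088 and -0.04 m and contact force between the fingers and bell3 above 0.5 N)).
It fails at once if a bystander is moved by more than 5 cm (distance of any of dish, glue, cup from where it was at the start of the episode above 0.05 m).
Of bell1, bell2, bell3 only 2 to 3 are there at a start; the rules pass over those that are not, and their reading is None.
At some moment in a run one of bell1, bell2, bell3 may be knocked a few centimetres aside while the robot is not near it.
It also fails if it takes over 210 s, if anything falls off the work surface, if the arm or the gripper's body presses on something with over 40 N, if the wrist force passes 120 N, or if a joint passes its speed limit or range.

## Working session

There is one attempt and no reset: what is moved stays moved. The work goes in short steps, Python scripts to look and compute and a tool call to move; the robot and the scene stay as the last step left them, time stands still between calls to the robot, and variables do not carry over. Pictures are saved under pics/ and viewed, at most 14 in all, crops included, and the job is handed in when it is done.

Besides the shell and the picture viewer there is one more tool, called after "Request:" as name(argument=value, ...) on one line, values as JSON. send_rows: Moves the arm, as the interface text tells. Shifts and turns lie within -1 to 1; 1 stands for 0.04 m of shift or 0.12 rad of turn. Its arguments: {"type":"object","properties":{"steps":{"type":"array"},"squeeze":{"type":"number"}},"required":["steps"]}

```bash
mkdir -p pics; cat > h.py <<'E'
import numpy as np,cv2
from workcell import env
def grab(n):
    f=env.grab_frame(n); f['K']=np.array(f['intrinsics'],float);f['D']=np.array(f['dist'],float);f['T']=np.array(f['cam_to_world'],float);return f
def ray(f,u,v):
    p=cv2.undistortPoints(np.array([[[u,v]]],float),f['K'],f['D'])[0,0]
    return f['T'][:3,3],f['T'][:3,:3]@np.array([p[0],p[1],1])
def onz(f,u,v,z):
    o,d=ray(f,u,v);return o+d*(z-o[2])/d[2]
def cloud(f):
    d=f['depth'];vv,uu=np.mgrid[:480,:640]
    p=cv2.undistortPoints(np.stack([uu,vv],-1).reshape(-1,1,2).astype(float),f['K'],f['D']).reshape(480,640,2)
    P=np.dstack([p[...,0]*d,p[...,1]*d,d])@f['T'][:3,:3].T+f['T'][:3,3]
    P[d==0]=np.nan;return P
def save(f,n): cv2.imwrite('pics/'+n,f['pixels'][...,::-1])
E
python3 - <<'E'
from h import *
for n in('scene','top'):
    f=grab(n);save(f,n+'0.png');np.savez(n+'0.npz',px=f['pixels'],P=cloud(f));print(n,f['T'].round(2).tolist(),f['K'][0,0])
print(env.state())
E
```

```text
scene [[-0.72, 0.5, -0.48, 1068.54], [0.69, 0.51, -0.51, 591.08], [-0.0, -0.7, -0.71, 958.01], [0.0, 0.0, 0.0, 1.0]] 529.675971450183
top [[-0.02, -1.0, 0.1, 369.67], [-1.0, 0.02, -0.01, 25.91], [0.01, -0.1, -1.0, 1514.8], [0.0, 0.0, 0.0, 1.0]] 596.1815723727581
{'time_s': 0.1, 'qpos': array([-6.95575095e+01,  1.83468623e+01,  8.96985507e+01, -1.29213292e-03,
        7.20447975e+01, -1.14610716e+00]), 'qvel': array([ 0.11398901, -0.16389212, -0.22092268, -0.03901475,  0.02450069,
        0.04777323]), 'effort': array([-5.87077011e-04, -4.13334203e+01, -2.32509774e+01,  7.29553937e-02,
        4.22170619e-02, -5.03237311e-05]), 'ee_pos': array([ 211.38642489, -534.2092878 ,  189.72144128]), 'ee_rot': array([-1.79909783e+02, -5.76061025e-04,  2.15889965e+01]), 'force': array([ 0.30529425, -0.24610485,  0.05245653]), 'torque': array([0.00509594, 0.04678122, 0.01762504]), 'gripper_force': 0.0, 'gripper_width': 90.92391515447468}
```

View pics/scene0.png

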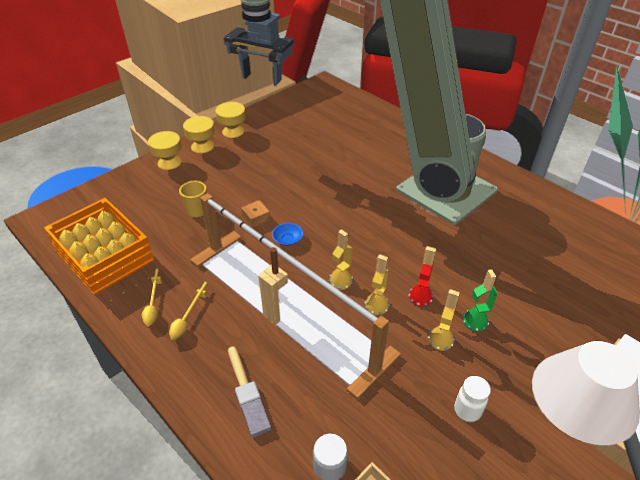

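View pics/top0.png

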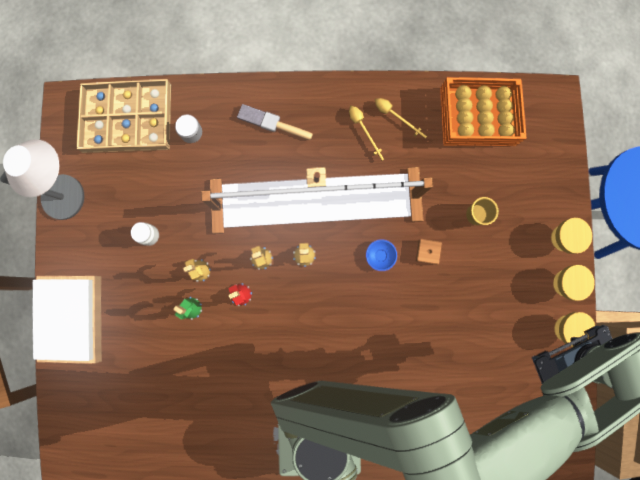

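Scene view: the gilded bells are at (342,262), (377,285) and (443,320). The look-alikes are red (424,280) and green (480,300), with other gilded things on the table being cups, tongs/spoons and a box of fruit. The pin is at (275,262) in the gate, the rest block at (255,210), the dish at (288,234) and the gilded cup at (193,198). I'll measure these and check a close crop.

```bash
python3 - <<'E'
from h import *
S=np.load('scene0.npz');T=np.load('top0.npz')
px=S['px'];P=S['P'];Pt=T['P']
a=cv2.resize(px[210:370,230:510],None,fx=2.8,fy=2.8,interpolation=cv2.INTER_CUBIC)
cv2.imwrite('pics/crop1.png',a[...,::-1])
def cl(P,box,zr):
    m=(P[...,0]>box[0])&(P[...,0]<box[1])&(P[...,1]>box[2])&(P[...,1]<box[3])&(P[...,2]>zr[0])&(P[...,2]<zr[1])
    return m
# rail from both
for n,Q in(('s',P),('t',Pt)):
    m=cl(Q,(450,650,-350,350),(160,200)); q=Q[m]
    n_,l,st,c=cv2.connectedComponentsWithStats(m.astype(np.uint8))
    for i in range(1,n_):
        if st[i,4]>8: print(n,'z160+',st[i,4],c[i].round(),Q[l==i].mean(0).round(1),np.ptp(Q[l==i],axis=0).round())
    m=cl(Q,(250,520,-50,400),(126,175))
    n_,l,st,c=cv2.connectedComponentsWithStats(m.astype(np.uint8))
    for i in range(1,n_):
        if st[i,4]>8:
            q=Q[l==i];xy=q[:,:2]-q[:,:2].mean(0);w,v=np.linalg.eigh(np.cov(xy.T))
            print(n,'tab',st[i,4],c[i].round(),q.mean(0).round(1),q.max(0).round(1),'maj',np.degrees(np.arctan2(v[1,1],v[0,1])).round(),px[l==i].mean(0).round() if n=='s' else T['px'][l==i].mean(0).round())
    m=cl(Q,(350,500,-250,-110),(24,40))
    n_,l,st,c=cv2.connectedComponentsWithStats(m.astype(np.uint8))
    for i in range(1,n_):
        if st[i,4]>20:
            q=Q[l==i];print(n,'rest',st[i,4],c[i].round(),q.mean(0).round(1),cv2.minAreaRect(q[:,:2].astype(np.float32)))
E
```

```text
s z160+ 1585 [299. 266.] [600.1  34.8 173.3] [ 57. 529.  39.]
s z160+ 19 [343. 233.] [458.3  34.6 161.7] [10. 18.  4.]
s z160+ 18 [382. 258.] [453.8 140.5 161.5] [ 9. 18.  3.]
s tab 133 [343. 238.] [459.7  35.1 146.9] [465.5  43.5 164.3] maj 98.0 [165. 136.  91.]
s tab 141 [429. 254.] [363.3 196.7 147.1] [369.4 206.3 164.2] maj 113.0 [175. 144.  96.]
s tab 147 [382. 263.] [453.6 143.2 147.1] [460.5 152.4 163.3] maj 114.0 [171. 141.  94.]
s tab 154 [490. 279.] [331.1 322.9 147.4] [337.9 332.4 163.1] maj 66.0 [183. 152. 102.]
s tab 162 [452. 298.] [425.7 300.5 147.8] [432.1 309.7 163.1] maj 113.0 [177. 146.  98.]
t z160+ 20 [315. 179.] [620.9   2.  179.1] [ 7. 14. 34.]
t z160+ 1337 [316. 189.] [ 5.980e+02 -3.000e-01  1.753e+02] [ 48. 531.  26.]
t z160+ 32 [303. 251.] [457.3  32.4 163.4] [10. 18.  7.]
t z160+ 24 [257. 254.] [452.9 138.  163.1] [ 7. 21. 11.]
t tab 46 [303. 252.] [456.6  32.5 159.1] [462.8  42.2 167.6] maj 93.0 [229. 206. 151.]
t tab 53 [257. 255.] [450.6 138.2 157.3] [457.8 149.1 171.2] maj 112.0 [227. 203. 146.]
t tab 58 [189. 268.] [423.5 296.  157.6] [431.1 308.5 168.5] maj 113.0 [221. 195. 140.]
t tab 53 [234. 294.] [362.3 192.  157.4] [369.8 202.5 167.7] maj 118.0 [230. 194. 141.]
t tab 59 [179. 309.] [329.1 319.8 152.8] [336.7 330.3 167.3] maj 56.0 [214. 189. 134.]
```

View pics/crop1.png

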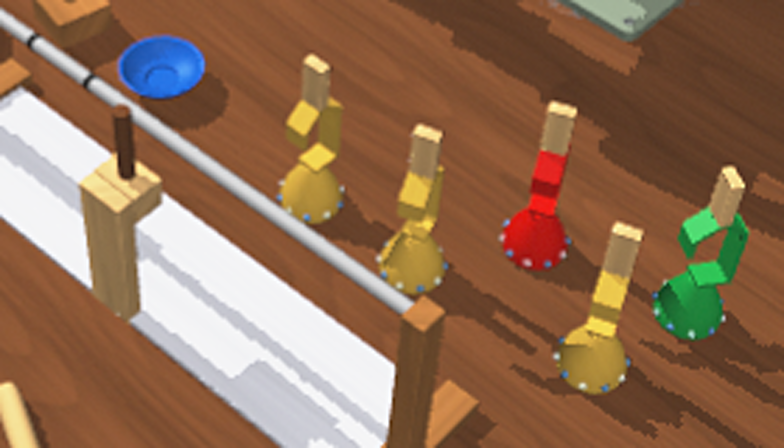

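The crop shows three gilded bells, each with its tip toward the rail (+x) side. The red and green ones are clearly distinct. Next I'll measure the rail, pin, rest block and tab yaws.

```bash
cat > m.py <<'E'
from h import *
def rect(f,mask,z):
    v,u=np.nonzero(mask)
    q=np.array([onz(f,a,b,z)[:2] for a,b in zip(u,v)],np.float32)
    return cv2.minAreaRect(q),q.mean(0).round(1),len(u)
def tabs(f,tags=True,box=(250,700,-300,400)):
    """tab top faces: z>155"""
    P=cloud(f);out=[]
    m=(P[...,2]>126)&(P[...,2]<172)&(P[...,0]>box[0])&(P[...,0]<box[1])&(P[...,1]>box[2])&(P[...,1]<box[3])
    return P,m
E
python3 - <<'E'
from m import *
for n in('scene','top'):
    f=grab(n);P=cloud(f);X,Y,Z=P[...,0],P[...,1],P[...,2]
    # rail
    m=(X>560)&(X<640)&(Z>165)&(Z<182)&(abs(Y)<200)
    v,u=np.nonzero(m)
    q=np.array([onz(f,a,b,172)[:2] for a,b in zip(u,v)])
    for _ in range(3):
        c=np.polyfit(q[:,1],q[:,0],1);r=q[:,0]-np.polyval(c,q[:,1]);q=q[abs(r)<8]
    print(n,'rail x=',c,'yaw',-np.degrees(np.arctan(c[0])))
    # posts z~178, wood coloured
    hsv=cv2.cvtColor(f['pixels'],cv2.COLOR_RGB2HSV)
    for s in(1,-1):
        m=(X>550)&(X<650)&(Z>170)&(Z<186)&(s*Y>215)&(s*Y<300)&(hsv[...,1]>90)
        if m.sum()>5: print('post',rect(f,m,178))
    # dark bands
    m=(X>560)&(X<640)&(Z>160)&(Z<182)&(abs(Y)<235)&(hsv[...,2]<90)
    k,l,st,c=cv2.connectedComponentsWithStats(m.astype(np.uint8),connectivity=8)
    for i in range(1,k):
        if st[i,4]>3: print('dark',st[i,4],c[i].round(1),onz(f,*c[i],173).round(1))
    # rest
    m=(X>400)&(X<500)&(Y>-300)&(Y<-190)&(Z>24)&(Z<36)
    print('rest',rect(f,m,30)); m2=m&(hsv[...,2]<90); v,u=np.nonzero(m2); print('hole?',len(u),onz(f,u.mean(),v.mean(),30).round(1) if len(u) else 0)
    # pin
    m=(X>605)&(X<660)&(abs(Y)<30)&(Z>183)&(Z<215)
    print('pin',rect(f,m,206),P[m].max(0).round(1),P[m].min(0).round(1))
    for (x,y) in((458,33),(452,139),(425,298)):
        m=(abs(X-x)<20)&(abs(Y-y)<20)&(Z>158)&(Z<172)&(hsv[...,1]<130); print('tab',rect(f,m,162))
E
```

```text
scene rail x= [-4.40539458e-02  5.99322131e+02] yaw 2.5224741769319756
post (((589.6470947265625, 256.4452819824219), (27.306081771850586, 21.580432891845703), 4.32193660736084), array([589.6, 256. ], dtype=float32), 145)
post (((611.6787109375, -249.42648315429688), (25.417760848999023, 26.417387008666992), 87.30447387695312), array([ 611.4, -251.1], dtype=float32), 70)
dark 8 [221.9 210.2] [ 608.9 -196.4  173. ]
dark 9 [240.8 224.3] [ 607.2 -130.8  173. ]
dark 10 [260.9 238.5] [603.8 -66.6 173. ]
dark 47 [274.2 262.9] [629.3   6.2 173. ]
rest (((466.2442932128906, -246.40687561035156), (110.16795349121094, 54.86832809448242), 82.16706848144531), array([ 461.5, -273.9], dtype=float32), 250)
hole? 0 0
pin (((631.9691772460938, 10.714221954345703), (35.51872253417969, 13.1478853225708), 57.276798248291016), array([631.3,   9.6], dtype=float32), 77) [632.2   9.8 206.7] [617.2  -5.8 183.1]
tab (((459.62567138671875, 34.80306625366211), (12.161486625671387, 21.325902938842773), 1.1160458326339722), array([459.2,  34.4], dtype=float32), 33)
tab (((453.90093994140625, 142.9692840576172), (
[... 724 characters left out ...]
1719), array([ 460. , -276.3], dtype=float32), 333)
hole? 0 0
pin (((623.509521484375, 1.1294336318969727), (14.305170059204102, 14.478730201721191), 44.506805419921875), array([623.6,   0.8], dtype=float32), 40) [631.4   7.6 213.7] [618.7  -5.8 185.5]
tab (((458.2730712890625, 32.993080139160156), (18.188840866088867, 9.111944198608398), 89.05130767822266), array([457.3,  32.9], dtype=float32), 35)
tab (((451.2001037597656, 139.02391052246094), (10.103997230529785, 19.472843170166016), 17.56566047668457), array([451.3, 138.8], dtype=float32), 40)
tab (((424.0654296875, 297.4693298339844), (10.296035766601562, 19.746471405029297), 25.60746192932129), array([423.9, 297.6], dtype=float32), 40)
```

Request:
send_rows(steps=[[[0,0,-0.67,0.924,1],[0,0,-0.67,0.924,1],[0,0,-0.67,0.924,1]]])

```text
time_s: 0.45
ee_pos: [211.4, -534.2, 271.2]
ee_rot: [-179.9, 0.0, 2.2]
force: [0.3, -0.6, -0.1]
gripper_width: 91.1
gripper_force: 0.0
```

Request:
send_rows(steps=[[[0.607,-0.717,0,0,0.6],[0.607,-0.717,0,0,0.6],[0.607,-0.717,0,0,0.6],[0.607,-0.717,0,0,0.6],[0.607,-0.717,0,0,0.6]]])

```text
time_s: 0.87
ee_pos: [327.1, -384.5, 270.8]
ee_rot: [-180.0, -0.0, 2.5]
force: [0.9, -1.0, -0.5]
gripper_width: 61.0
gripper_force: 0.0
```

Request:
send_rows(steps=[[[0.607,-0.717,0,0,0.6],[0.607,-0.717,0,0,0.6],[0.607,-0.717,0,0,0.6],[0.607,-0.717,0,0,0.6],[0.607,-0.717,0,0,0.6]]])

```text
time_s: 1.28
ee_pos: [442.1, -235.7, 270.9]
ee_rot: [180.0, -0.0, 2.5]
force: [0.1, -0.5, -0.4]
gripper_width: 55.2
gripper_force: 0.0
```

Request:
send_rows(steps=[[[0.607,-0.717,0,0,0.6],[0.607,-0.717,0,0,0.6],[0.607,-0.717,0,0,0.6],[0.607,-0.717,0,0,0.6],[0,0,0,0,0.6]]])

```text
time_s: 1.7
ee_pos: [536.7, -113.4, 270.1]
ee_rot: [-179.8, -0.1, 2.9]
force: [-0.9, -0.4, -0.6]
gripper_width: 54.7
gripper_force: 0.0
```

```bash
cat > go.py <<'E'
import sys;from h import *
x,y,z,yaw=map(float,sys.argv[1:5])
s=env.state();p=s['ee_pos'];w=s['ee_rot'][2];t=np.radians(yaw)
d=np.array([x,y,z])-p
print('t',round(s['time_s'],1),'pose',p.round(1),s['ee_rot'].round(1),'F',s['force'].round(1),'w',round(s['gripper_width'],1))
print('units x %.2f y %.2f z %.2f turn %.2f'%((d[0]*np.cos(t)+d[1]*np.sin(t))/40,(d[0]*np.sin(t)-d[1]*np.cos(t))/40,-d[2]/40,-np.radians((yaw-w+180)%360-180)/.12))
E
python3 go.py 625 1 178 2.55
```

```text
t 1.7 pose [ 536.7 -113.4  270.1] [-1.798e+02 -1.000e-01  2.900e+00] F [-0.9 -0.4 -0.6] w 54.7
units x 2.33 y -2.76 z 2.30 turn 0.05
```

Request:
send_rows(steps=[[[0.583,-0.69,0,0,0.5],[0.583,-0.69,0,0,0.5],[0.583,-0.69,0,0,0.5],[0.583,-0.69,0,0,0.5],[0,0,0,0,0.5]]])

```text
time_s: 2.12
ee_pos: [624.6, 0.6, 269.4]
ee_rot: [-179.8, -0.0, 2.8]
force: [-0.4, -0.2, 0.4]
gripper_width: 45.4
gripper_force: 0.0
```

```bash
python3 go.py 625 1 178 2.55
```

```text
t 2.1 pose [6.246e+02 6.000e-01 2.694e+02] [-179.8   -0.     2.8] F [-0.4 -0.2  0.4] w 45.4
units x 0.01 y -0.01 z 2.28 turn 0.04
```

Request:
send_rows(steps=[[[0,0,0.57,0,0.5],[0,0,0.57,0,0.5],[0,0,0.57,0,0.5],[0,0,0.57,0,0.5],[0,0,0,0,0.5]]])

```text
time_s: 2.53
ee_pos: [618.1, -4.7, 174.5]
ee_rot: [-180.0, 0.6, 2.5]
force: [-0.5, 0.5, -1.0]
gripper_width: 45.3
gripper_force: 0.0
```

Request:
send_rows(steps=[[[0,0,0,0,0],[0,0,0,0,0],[0,0,0,0,0],[0,0,0,0,0],[0,0,0,0,0]]], squeeze=20)

```text
time_s: 2.95
ee_pos: [622.3, -4.2, 181.0]
ee_rot: [180.0, -0.1, 2.5]
force: [0.4, 0.7, -0.2]
gripper_width: 15.5
gripper_force: 0.0
```

```bash
python3 - <<'E'
from h import *
# rest hole: dark spot within the block
for n in('scene','top'):
    f=grab(n);P=cloud(f);X,Y,Z=P[...,0],P[...,1],P[...,2]
    m=(X>400)&(X<520)&(Y>-340)&(Y<-190)&(Z>22)&(Z<38)
    v,u=np.nonzero(m);q=np.array([onz(f,a,b,30)[:2] for a,b in zip(u,v)],np.float32);print(n,len(u),cv2.minAreaRect(q))
    v0,v1,u0,u1=v.min(),v.max(),u.min(),u.max();print(u0,u1,v0,v1)
    cv2.imwrite(f'pics/rest_{n}.png',cv2.resize(f['pixels'][v0-8:v1+8,u0-8:u1+8,::-1],None,fx=8,fy=8,interpolation=cv2.INTER_CUBIC))
    g=cv2.cvtColor(f['pixels'],cv2.COLOR_RGB2GRAY).astype(float);cy,cx=(v0+v1)//2,(u0+u1)//2
    print(g[cy-6:cy+7,cx-7:cx+8].astype(int))
s=env.state();print(s['ee_pos'],s['gripper_width'],s['gripper_force'])
E
```

```text
scene 20 ((470.503173828125, -304.0802307128906), (13.39468002319336, 15.137868881225586), 85.27486419677734)
243 248 205 209
[[ 63  64  64  63  57  45  38  35  38  44  59  69  70  68  68]
 [ 63  63  62  62  67  75  72  54  40  34  38  51  65  68  73]
 [ 59  62  65  73  82 102 105  90  68  45  33  39  43  61  72]
 [ 61  65  82  96 101 105 105 105 103  94  73  38  35  41  54]
 [ 79  77  94 107 104 106 111 116 135 148 127  64  43  36  37]
 [ 92  90  99 105 111 127 134 143 158 163 147  99  76  53  40]
 [ 92  96 100  98 119 146 150 147 153 159 145 109 100  87  65]
 [ 86  88  94  92  88 111 138 146 146 142 126  95 101 106  97]
 [ 85  79  88  90  85  81  97 129 123  83  60  67  84  98 103]
 [ 98  80  77  84  84  83  86  80  75  64  64  67  65  75  88]
 [103  96  81  78  79  81  72  66  66  66  67  66  67  67  62]
 [100 104 100  86  74  62  59  65  67  67  68  67  66  66  67]
 [ 97 100 104 100  86  61  42  54  63  69  67  67  68  67  67]]
top 464 ((459.9423828125, -252.5067901611328), (58.99849319458008, 125.54861450195312), 0.07282526791095734)
392 441 240 264
[[ 78  77  77  77  77  77  78
[... 168 characters left out ...]
1  82  80  81  81  81  78  72  85 132 168 172 172 172]
 [ 78  79  81  80  80  79  81  77  70  95 145 170 173 172 172]
 [ 79  78  79  78  77  78  79  75  70 104 157 176 177 176 175]
 [ 79  79  79  79  78  78  78  75  70 107 160 177 180 180 178]
 [ 79  80  80  80  78  79  79  72  70 113 164 175 176 177 177]
 [ 79  79  79  80  80  79  78  73  76 123 169 174 174 175 175]
 [ 77  78  77  78  77  77  76  71  80 128 170 174 175 174 176]
 [ 77  78  77  77  78  77  75  71  88 138 172 176 174 175 175]
 [ 79  79  79  78  78  77  75  69 102 156 178 180 178 179 177]
 [ 79  79  80  78  78  78  74  70 109 165 183 184 184 184 184]]
[622.27785622  -4.15455951 180.7266856 ] 10.690618885421063 20.02379536628723
```

```bash
python3 - <<'E'
from h import *
f=grab('scene');g=grab('top')
a=cv2.resize(f['pixels'][170:330,190:350],(560,560),interpolation=cv2.INTER_CUBIC)
cv2.imwrite('pics/pinA.png',a[...,::-1])
print(env.state())
E
python3 go.py 625 1 178 2.55
```

```text
{'time_s': 3.15, 'qpos': array([-1.43596832e+00,  2.28684934e+01,  8.40944773e+01, -4.67676174e-03,
        7.29211239e+01,  8.60325716e+01]), 'qvel': array([-0.00998619, -0.0862133 ,  0.02423473, -0.01880231,  0.03580953,
       -0.05897055]), 'effort': array([-4.31880634e-02, -4.35486889e+01, -2.20782781e+01,  3.36774183e-02,
       -6.56483090e-02, -1.62845931e-04]), 'ee_pos': array([622.30798442,  -4.12420236, 180.6579207 ]), 'ee_rot': array([ 1.79987518e+02, -1.15318083e-01,  2.53284167e+00]), 'force': array([0.76297149, 0.26025933, 3.5942146 ]), 'torque': array([ 0.03147681,  0.02165459, -0.03695363]), 'gripper_force': 20.030305087566376, 'gripper_width': 10.810704110962236}
t 3.1 pose [622.3  -4.1 180.7] [ 1.8e+02 -1.0e-01  2.5e+00] F [0.8 0.3 3.6] w 10.8
units x 0.07 y -0.12 z 0.07 turn -0.00
```

View pics/pinA.png

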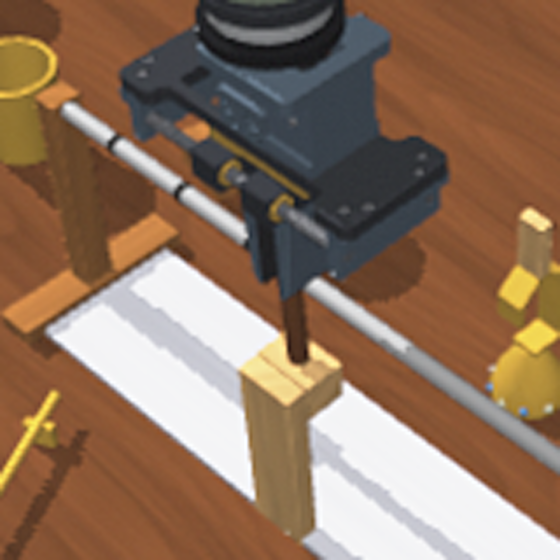

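Request:
send_rows(steps=[[[0.035,-0.06,0,0,0],[0.035,-0.06,0,0,0],[0,0,0,0,0]]])

```text
time_s: 3.4
ee_pos: [625.2, 0.7, 180.6]
ee_rot: [179.9, -0.1, 2.6]
force: [-1.0, -0.7, 5.6]
gripper_width: 10.7
gripper_force: 20.2
```

```bash
python3 go.py 625 1 178 2.55; python3 -c "
from h import *
import json
f=grab('scene');s=env.state();print(s['qpos'].round(2),s['torque'])"
```

```text
t 3.4 pose [625.2   0.7 180.6] [ 1.799e+02 -1.000e-01  2.600e+00] F [-1.  -0.7  5.6] w 10.7
units x -0.00 y -0.01 z 0.07 turn 0.00
[-9.600e-01  2.312e+01  8.370e+01 -6.000e-02  7.306e+01  8.650e+01] [-0.30337186  0.10131193  0.02117861]
```

Request:
send_rows(steps=[[[0,0,-0.3,0,0],[0,0,-0.4,0,0],[0,0,-0.5,0,0],[0,0,-0.6,0,0],[0,0,-0.6,0,0]]])

```text
time_s: 3.87
ee_pos: [623.8, 1.2, 275.4]
ee_rot: [-180.0, 0.2, 2.5]
force: [0.1, 1.5, -0.7]
gripper_width: 10.9
gripper_force: 20.0
```

Request:
send_rows(steps=[[[0,0,0,0,0],[0,0,0,0,0],[0,0,0,0,0]]])

```text
time_s: 4.12
ee_pos: [623.7, 1.1, 274.1]
ee_rot: [-180.0, 0.2, 2.5]
force: [0.2, -0.4, -0.7]
gripper_width: 10.7
gripper_force: 20.0
```

```bash
python3 - <<'E'
from h import *
f=grab('scene');save(f,'s2.png');g=grab('top')
a=cv2.resize(f['pixels'][130:290,190:350],(480,480),interpolation=cv2.INTER_CUBIC)
# rest crop in top view
b=cv2.resize(g['pixels'][225:281,400:456],(480,480),interpolation=cv2.INTER_CUBIC)
cv2.imwrite('pics/c2.png',np.hstack([a,b])[:,:,::-1][:, :800] if False else cv2.resize(np.hstack([a,b]),(800,400))[...,::-1])
for n,F in(('s',f),('t',g)):
    P=cloud(F);X,Y,Z=P[...,0],P[...,1],P[...,2]
    m=(X>400)&(X<520)&(Y>-340)&(Y<-235)&(Z>24)&(Z<38)
    v,u=np.nonzero(m);q=np.array([onz(F,a,b,30)[:2] for a,b in zip(u,v)],np.float32);print(n,len(u),cv2.minAreaRect(q))
    gr=cv2.cvtColor(F['pixels'],cv2.COLOR_RGB2GRAY).astype(float)
    c=q.mean(0);
    best=[(gr[b,a],a,b) for a,b in zip(u,v) if np.hypot(*(onz(F,a,b,30)[:2]-c))<15]
    w=np.array([max(0,np.median([x[0] for x in best])-x[0]-12) for x in best]);uv=np.array([x[1:] for x in best])
    h=(uv*w[:,None]).sum(0)/w.sum();print('hole',h,onz(F,*h,30).round(1))
E
python3 go.py 467 -272 270 2.55
```

```text
s 215 ((466.1588134765625, -280.40576171875), (61.8371467590332, 48.846031188964844), 75.90196990966797)
hole [254.12886598 208.92268041] [ 460.8 -284.8   30. ]
t 433 ((460.98675537109375, -283.7098388671875), (55.63343048095703, 54.499149322509766), 80.69888305664062)
hole [430.42932862 250.93639576] [ 461.3 -287.2   30. ]
t 4.2 pose [623.5   1.  273.6] [-180.     0.2    2.5] F [-0.4 -0.4  0.6] w 10.9
units x -4.21 y 6.64 z 0.09 turn -0.00
```

View pics/c2.png

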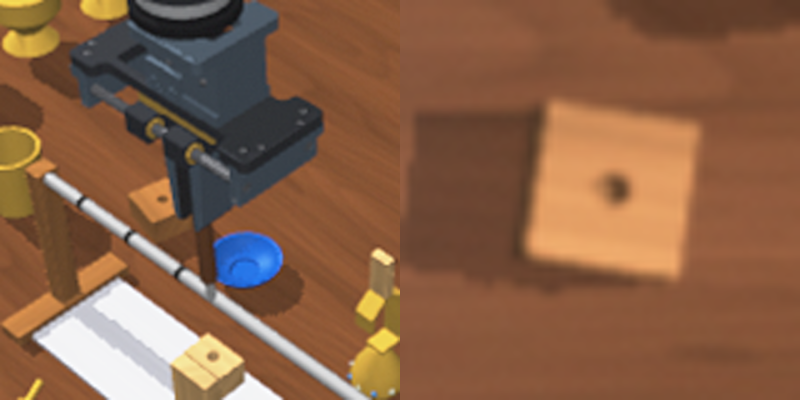

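Request:
send_rows(steps=[[[-0.438,0.699,0,0,0],[-0.438,0.699,0,0,0],[-0.438,0.699,0,0,0],[-0.438,0.699,0,0,0],[-0.438,0.699,0,0,0]]])

```text
time_s: 4.63
ee_pos: [541.5, -143.6, 274.2]
ee_rot: [-180.0, 0.1, 2.6]
force: [0.3, 0.1, -0.5]
gripper_width: 10.9
gripper_force: 20.0
```

Request:
send_rows(steps=[[[-0.438,0.699,0,0,0],[-0.438,0.699,0,0,0],[-0.438,0.699,0,0,0],[-0.438,0.699,0,0,0],[-0.438,0.699,0,0,0]]])

```text
time_s: 5.05
ee_pos: [460.2, -287.1, 274.4]
ee_rot: [-179.9, 0.1, 2.5]
force: [0.8, -0.3, -0.1]
gripper_width: 10.8
gripper_force: 20.0
```

Request:
send_rows(steps=[[[0,0,0.8,0,0],[0,0,0.8,0,0],[0,0,0.8,0,0],[0,0,0.8,0,0],[0,0,0.4,0,0]]])

```text
time_s: 5.47
ee_pos: [458.6, -284.5, 126.6]
ee_rot: [-179.7, 0.4, 2.5]
force: [-0.8, 1.4, -2.0]
gripper_width: 10.8
gripper_force: 20.0
```

Request:
send_rows(steps=[[[0,0,0.3,0,0],[0,0,0,0,0],[0,0,0,0,0]]])

```text
time_s: 5.72
ee_pos: [460.9, -285.8, 118.5]
ee_rot: [-179.9, 0.1, 2.5]
force: [0.2, 0.0, 0.1]
gripper_width: 10.6
gripper_force: 20.0
```

```bash
python3 - <<'E'
from h import *
f=grab('scene');g=grab('top')
print('gate hole',onz(f,275.2,272,138))
a=cv2.resize(f['pixels'][160:230,215:285],(400,400),interpolation=cv2.INTER_CUBIC)
b=cv2.resize(g['pixels'][215:285,395:465],(400,400),interpolation=cv2.INTER_CUBIC)
cv2.imwrite('pics/c3.png',np.hstack([a,b])[...,::-1])
E
python3 go.py 461 -286 110 2.55
```

```text
gate hole [625.0370169    1.08334841 138.        ]
t 5.8 pose [ 462.1 -286.5  120.2] [ 1.8e+02 -1.0e-01  2.5e+00] F [ 0.1  0.3 -1.4] w 10.8
units x -0.03 y -0.01 z 0.26 turn -0.00
```

View pics/c3.png

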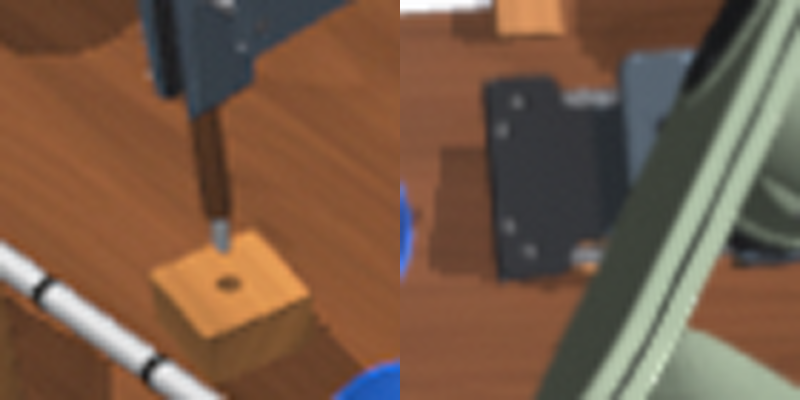

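```bash
python3 - <<'E'
from h import *
f=grab('scene')
for z in(53,55.6,58):print(onz(f,253.7,203.75,z).round(1))
print('hole',onz(f,255.1,209.7,30).round(1),env.state()['ee_pos'])
E
```

```text
[ 463.8 -279.7   53. ]
[ 465.5 -277.2   55.6]
[ 467.1 -274.9   58. ]
hole [ 460.9 -280.6   30. ] [ 462.24868757 -286.60748023  120.57479717]
```

Request:
send_rows(steps=[[[0,0,0.25,0,0],[0,0,0.27,0,0],[0,0,0,0,0],[0,0,0,0,0]]])

```text
time_s: 6.2
ee_pos: [461.4, -286.1, 98.5]
ee_rot: [-180.0, 0.0, 2.5]
force: [0.3, 0.8, 0.1]
gripper_width: 10.7
gripper_force: 20.0
```

```bash
python3 - <<'E'
from h import *
f=grab('scene');print(env.state()['ee_pos'])
a=cv2.resize(f['pixels'][185:225,235:275],(600,600),interpolation=cv2.INTER_CUBIC)
cv2.imwrite('pics/c4.png',a[...,::-1])
E
python3 go.py 461 -286 100 2.55
```

```text
[ 461.7707232  -286.34752566   99.03117683]
t 6.2 pose [ 461.8 -286.3   99. ] [180.   -0.    2.5] F [ 0.9 -0.1 -0.4] w 11.1
units x -0.02 y -0.01 z -0.02 turn -0.00
```

View pics/c4.png

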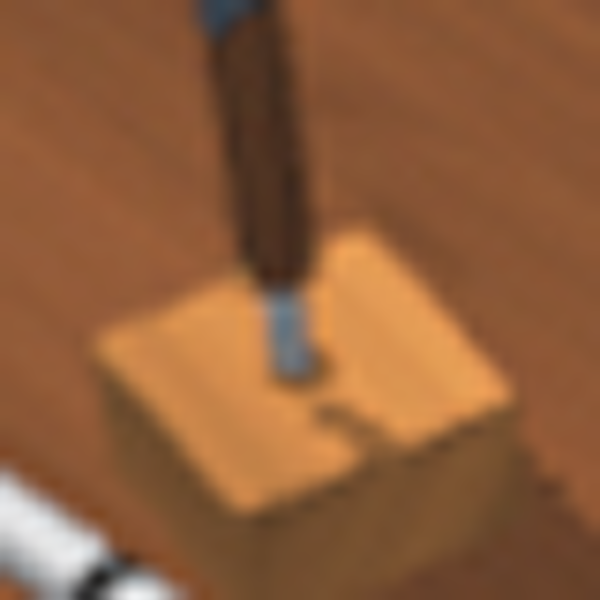

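Request:
send_rows(steps=[[[-0.05,0.043,0,0,0],[0,0,0.1,0,0],[0,0,0.1,0,0],[0,0,0,0,0]]])

```text
time_s: 6.58
ee_pos: [459.2, -287.9, 90.1]
ee_rot: [-180.0, 0.1, 2.5]
force: [0.4, -0.7, 0.1]
gripper_width: 10.8
gripper_force: 20.0
```

```bash
python3 - <<'E'
from h import *
f=grab('scene');print(env.state()['ee_pos'])
a=cv2.resize(f['pixels'][185:225,235:275],(600,600),interpolation=cv2.INTER_CUBIC)
cv2.imwrite('pics/c5.png',a[...,::-1])
E
python3 go.py 461 -286 100 2.55
```

```text
[ 459.39478553 -287.89052095   90.39605393]
t 6.6 pose [ 459.4 -287.9   90.4] [-180.     0.     2.5] F [-0.6  1.  -0.5] w 10.8
units x 0.04 y -0.05 z -0.24 turn -0.00
```

View pics/c5.png

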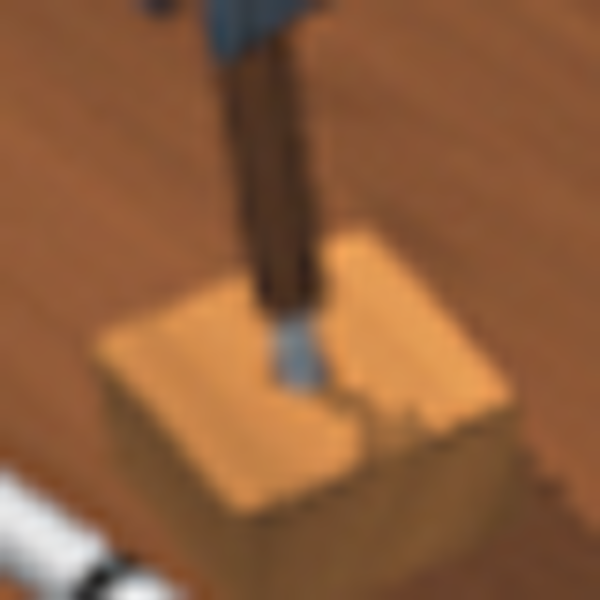

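The visible shaft has shortened with no reaction force and the shadow has joined, so the tip is entering the hole at about (300,385) in the crop. I'll lower it.

Request:
send_rows(steps=[[[0,0,0.1,0,0],[0,0,0.1,0,0],[0,0,0,0,0]]])

```text
time_s: 6.88
ee_pos: [459.2, -287.7, 81.9]
ee_rot: [-180.0, 0.1, 2.5]
force: [-0.0, 0.2, -0.4]
gripper_width: 10.6
gripper_force: 20.0
```

Request:
send_rows(steps=[[[0,0,0.1,0,0],[0,0,0.08,0,0],[0,0,0,0,0]]])

```text
time_s: 7.13
ee_pos: [459.3, -287.8, 74.9]
ee_rot: [-180.0, 0.1, 2.5]
force: [0.3, 0.2, -1.1]
gripper_width: 10.8
gripper_force: 20.0
```

Request:
send_rows(steps=[[[0,0,0.06,0,0],[0,0,0.04,0,0],[0,0,0,0,0],[0,0,0,0,0]]])

```text
time_s: 7.47
ee_pos: [460.5, -288.6, 72.6]
ee_rot: [179.9, -0.1, 2.5]
force: [0.1, -0.5, 4.9]
gripper_width: 10.9
gripper_force: 20.1
```

```bash
python3 - <<'E'
from h import *
f=grab('scene')
P=cloud(f);X,Y,Z=P[...,0],P[...,1],P[...,2]
hsv=cv2.cvtColor(f['pixels'],cv2.COLOR_RGB2HSV)
print(env.state()['ee_pos'],env.state()['force'])
a=cv2.resize(f['pixels'][185:225,235:275],(400,400),interpolation=cv2.INTER_CUBIC)
cv2.imwrite('pics/c6.png',a[...,::-1])
E
```

```text
[ 460.51395342 -288.60221813   72.58773156] [-1.02309118  0.2189143   6.09522666]
```

View pics/c6.png

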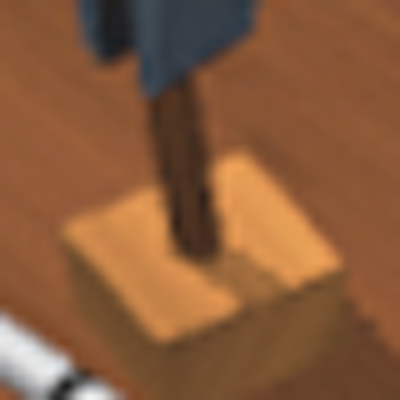

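The pin is home in the rest block: the handle's underside sits on it at (195,250) in the crop. I'll release it, rise and turn toward the bells.

Request:
send_rows(steps=[[[0,0,0,0,0.5],[0,0,0,0,0.5],[0,0,0,0,0.5],[0,0,0,0,0.5],[0,0,0,0,0.5]]])

```text
time_s: 7.93
ee_pos: [459.5, -287.9, 71.3]
ee_rot: [-180.0, 0.0, 2.5]
force: [-0.1, 0.1, 0.3]
gripper_width: 41.5
gripper_force: 0.0
```

Request:
send_rows(steps=[[[0,0,-0.4,0,0.5],[0,0,-0.8,0,0.5],[0,0,-0.9,0,0.5],[0,0,-0.9,0,0.5],[0,0,-0.9,0,0.5]]])

```text
time_s: 8.35
ee_pos: [459.3, -287.8, 229.0]
ee_rot: [-180.0, 0.0, 2.5]
force: [0.5, -0.4, 0.4]
gripper_width: 45.7
gripper_force: 0.0
```

Request:
send_rows(steps=[[[0,0,0,-0.91,0.5],[0,0,0,-0.91,0.5],[0,0,0,-0.91,0.5],[0,0,0,-0.91,0.5],[0,0,0,-0.91,0.5]]])

```text
time_s: 8.77
ee_pos: [459.6, -288.0, 227.5]
ee_rot: [-180.0, 0.0, 34.1]
force: [-0.4, -0.3, 0.0]
gripper_width: 45.8
gripper_force: 0.0
```

Request:
send_rows(steps=[[[0,0,0,-0.91,0.5],[0,0,0,-0.91,0.5],[0,0,0,-0.91,0.5],[0,0,0,-0.91,0.5],[0,0,0,-0.91,0.5]]])

```text
time_s: 9.18
ee_pos: [459.6, -288.0, 227.3]
ee_rot: [-180.0, -0.0, 65.4]
force: [-0.3, 1.1, 0.3]
gripper_width: 45.7
gripper_force: 0.0
```

Request:
send_rows(steps=[[[0,0,0,-0.91,0.5],[0,0,0,-0.91,0.5],[0,0,0,-0.91,0.5],[0,0,0,-0.91,0.5],[0,0,0,0,0.5]]])

```text
time_s: 9.6
ee_pos: [459.5, -288.0, 227.4]
ee_rot: [-180.0, -0.0, 90.2]
force: [0.6, 0.7, 0.1]
gripper_width: 45.7
gripper_force: 0.0
```

```bash
python3 - <<'E'
from m import *
for n in('scene','top'):
    f=grab(n);P=cloud(f);X,Y,Z=P[...,0],P[...,1],P[...,2]
    hsv=cv2.cvtColor(f['pixels'],cv2.COLOR_RGB2HSV)
    m=(X>445)&(X<475)&(Y>-305)&(Y<-265)&(Z>60)&(Z<110)&(hsv[...,2]<130)
    print(n,'pin',P[m].max(0).round(1),rect(f,m&(Z>85),98)[0])
    m=(X>400)&(X<480)&(Y>-10)&(Y<340)&(Z>156)&(Z<175)&(hsv[...,1]<130)
    k,l,st,c=cv2.connectedComponentsWithStats(m.astype(np.uint8),connectivity=8)
    for i in range(1,k):
        if st[i,4]>10: print('tab',rect(f,l==i,162))
E
python3 go.py 457.5 32.5 230 90
```

```text
scene pin [ 469.1 -274.8   98.6] ((467.1139831542969, -271.2628479003906), (17.03095817565918, 14.100746154785156), 68.0088119506836)
tab (((459.9647216796875, 35.55665588378906), (22.487171173095703, 12.596693992614746), 79.71621704101562), array([460. ,  35.3], dtype=float32), 43)
tab (((453.8773498535156, 143.37417602539062), (14.157853126525879, 19.92341423034668), 20.367164611816406), array([453.5, 143.3], dtype=float32), 49)
tab (((426.258544921875, 300.4468078613281), (14.675115585327148, 18.985939025878906), 20.851215362548828), array([425.2, 300.2], dtype=float32), 53)
top pin [ 465.9 -275.6  104.6] ((460.5013732910156, -278.0459289550781), (7.320563316345215, 7.236958980560303), 88.92092895507812)
tab (((458.27313232421875, 32.993080139160156), (18.188840866088867, 9.112076759338379), 89.05130767822266), array([457.4,  32.6], dtype=float32), 38)
tab (((451.3072509765625, 138.68540954589844), (10.103997230529785, 20.182920455932617), 17.56566047668457), array([451.2, 138.7], dtype=float32), 43)
tab (((424.2801818847656, 297.0212707519531), (10.296035766601562, 20.740198135375977), 25.60746192932129), array([424. , 297.2], dtype=float32), 42)
t 9.7 pose [ 459.7 -288.   227.4] [-180.   -0.   90.] F [0.1 0.1 0.1] w 45.8
units x 8.01 y -0.05 z -0.06 turn -0.01
```

Request:
send_rows(steps=[[[0.89,0,0,0,0.5],[0.89,0,0,0,0.5],[0.89,0,0,0,0.5],[0.89,0,0,0,0.5],[0.89,0,0,0,0.5]]])

```text
time_s: 10.12
ee_pos: [459.0, -108.6, 227.6]
ee_rot: [180.0, -0.0, 89.9]
force: [0.6, -0.3, 0.8]
gripper_width: 46.1
gripper_force: 0.0
```

Request:
send_rows(steps=[[[0.89,-0.01,0,0,0.5],[0.89,-0.01,0,0,0.5],[0.89,-0.01,0,0,0.5],[0.89,-0.01,0,0,0.5],[0,0,0,0,0.5]]])

```text
time_s: 10.53
ee_pos: [457.0, 37.5, 227.7]
ee_rot: [180.0, -0.2, 90.3]
force: [-0.0, -0.5, -0.2]
gripper_width: 45.6
gripper_force: 0.0
```

Request:
send_rows(steps=[[[0,0,0.5,0,0.5],[0,0,0.5,0,0.5],[0,0,0.5,0,0.5],[0,0,0.5,0,0.5],[0,0,0,0,0.5]]])

```text
time_s: 10.95
ee_pos: [454.5, 31.7, 144.3]
ee_rot: [-179.5, 0.0, 90.0]
force: [-0.1, -0.4, 0.7]
gripper_width: 45.4
gripper_force: 0.0
```

```bash
python3 - <<'E'
from m import *
for n in('scene','top'):
    f=grab(n);P=cloud(f);X,Y,Z=P[...,0],P[...,1],P[...,2]
    hsv=cv2.cvtColor(f['pixels'],cv2.COLOR_RGB2HSV)
    m=(X>435)&(X<485)&(Y>-320)&(Y<-255)&(Z>50)&(Z<115)
    for a,b in((50,65),(65,80),(80,92),(92,115)):
        k=m&(Z>a)&(Z<b)
        if k.sum()>3: print(n,a,b,k.sum(),P[k].mean(0).round(1))
    m=m&(Z>95); print(rect(f,m,98)[0]) if m.sum()>3 else 0
E
python3 go.py 457.5 32.5 131 90
```

```text
scene 50 65 26 [ 463.1 -278.3   57.9]
scene 65 80 25 [ 464.3 -279.2   72.9]
scene 80 92 21 [ 463.1 -279.3   86.7]
scene 92 115 19 [ 461.3 -281.5   95.9]
((462.2929992675781, -280.07794189453125), (12.254345893859863, 10.26707649230957), 81.81993865966797)
top 50 65 5 [ 458.6 -279.    56.7]
top 65 80 9 [ 462.  -278.4   70.1]
top 80 92 9 [ 461.6 -278.4   88.3]
top 92 115 26 [ 463.9 -283.4   97.6]
((462.81756591796875, -284.3047790527344), (9.825518608093262, 12.108195304870605), 88.0057601928711)
t 11.1 pose [457.3  31.9 147.6] [-179.9    0.    90. ] F [ 0.3 -0.7 -0. ] w 45.5
units x 0.02 y 0.00 z 0.42 turn 0.01
```

Request:
send_rows(steps=[[[0,0,0.2,0,0.5],[0.0,0,0.2,0,0.5],[0,0,0,0,0.5]]])

```text
time_s: 11.3
ee_pos: [456.8, 32.2, 130.8]
ee_rot: [-179.9, 0.0, 90.1]
force: [-1.5, -0.2, -0.6]
gripper_width: 45.7
gripper_force: 0.0
```

Request:
send_rows(steps=[[[0,0,0,0,0],[0,0,0,0,0],[0,0,0,0,0],[0,0,0,0,0],[0,0,0,0,0]]], squeeze=25)

```text
time_s: 11.72
ee_pos: [457.6, 32.3, 131.9]
ee_rot: [180.0, 0.0, 90.1]
force: [0.4, -0.5, 0.3]
gripper_width: 15.3
gripper_force: 0.0
```

Request:
send_rows(steps=[[[0,0,0,0,0],[0,0,-0.2,0,0],[0,0,-0.4,0,0],[0,0,-0.6,0,0],[0,0,-0.6,0,0]]])

```text
time_s: 12.13
ee_pos: [456.6, 32.3, 204.3]
ee_rot: [-179.9, 0.0, 90.1]
force: [0.1, 0.1, -1.9]
gripper_width: 9.6
gripper_force: 25.0
```

```bash
python3 go.py 540 62 230 92.5
```

```text
t 12.1 pose [456.6  32.3 204.3] [-179.9    0.    90.1] F [ 0.1  0.1 -1.9] w 9.6
units x 0.65 y 2.11 z -0.64 turn -0.35
```

Request:
send_rows(steps=[[[0,0,-0.37,-0.18,0],[0,0,-0.37,-0.17,0],[0.24,0.6,0,0,0],[0.24,0.6,0,0,0],[0.24,0.6,0,0,0]]])

```text
time_s: 12.55
ee_pos: [528.6, 64.6, 234.2]
ee_rot: [180.0, 0.0, 92.5]
force: [0.9, -0.8, -2.2]
gripper_width: 9.3
gripper_force: 25.0
```

Request:
send_rows(steps=[[[0,0.2,0,0,0],[0,0,0,0,0],[0,0,0,0,0],[0,0,0,0,0]]])

```text
time_s: 12.88
ee_pos: [534.8, 64.2, 233.1]
ee_rot: [-179.9, 0.0, 92.5]
force: [-0.2, -0.9, -1.2]
gripper_width: 9.4
gripper_force: 25.0
```

```bash
python3 go.py 595.5 64.5 233 92.5; python3 - <<'E'
from h import *
f=grab('scene');cv2.imwrite('pics/d1.png',cv2.resize(f['pixels'][200:360,230:430],(800,600),interpolation=cv2.INTER_CUBIC)[...,::-1])
E
```

```text
t 12.9 pose [534.8  64.2 233.1] [-179.9    0.    92.5] F [-0.2 -0.9 -1.2] w 9.4
units x -0.06 y 1.52 z 0.00 turn 0.00
```

View pics/d1.png

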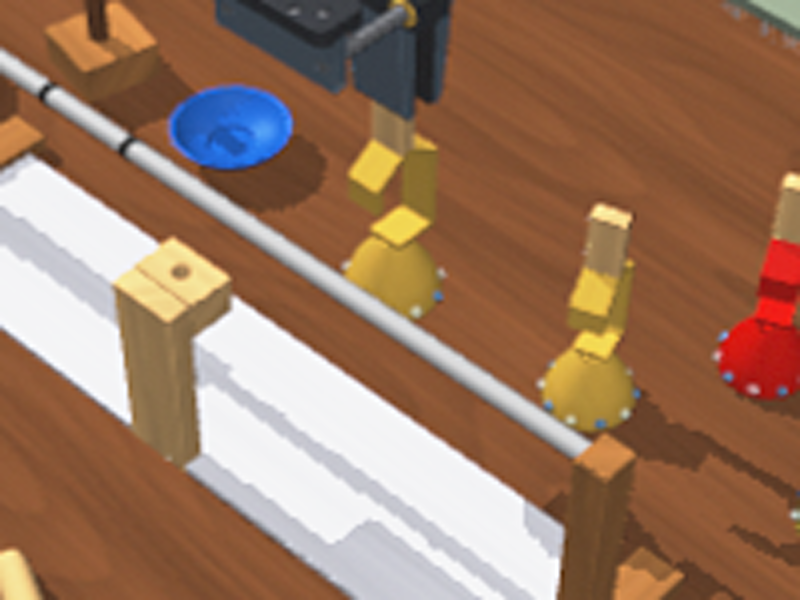

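The bell is held upright with its tip toward the rail, with the mouth at about (385,190) in the crop, and the pin is upright in the rest block. I'll insert it.

Request:
send_rows(steps=[[[-0.015,0.3,0,0,0],[-0.015,0.3,0,0,0],[-0.015,0.3,0,0,0],[-0.015,0.3,0,0,0],[0,0.3,0,0,0]]])

```text
time_s: 13.35
ee_pos: [595.7, 64.3, 233.7]
ee_rot: [-180.0, 0.0, 92.5]
force: [-0.5, 0.1, -2.1]
gripper_width: 9.6
gripper_force: 25.0
```

Request:
send_rows(steps=[[[0,0,0,0,0],[0,0,0,0,0],[0,0,0,0,0]]])

```text
time_s: 13.6
ee_pos: [595.0, 64.6, 233.4]
ee_rot: [-180.0, 0.0, 92.5]
force: [-0.1, 0.4, -1.1]
gripper_width: 9.6
gripper_force: 25.0
```

```bash
python3 go.py 595.5 64.5 192 92.5
```

```text
t 13.6 pose [595.   64.6 233.4] [-180.     0.    92.5] F [-0.1  0.4 -1.1] w 9.6
units x -0.00 y 0.01 z 1.03 turn 0.00
```

Request:
send_rows(steps=[[[0,0,0.25,0,0],[0,0,0.25,0,0],[0,0,0.2,0,0],[0,0,0.15,0,0],[0,0,0.1,0,0]]])

```text
time_s: 14.02
ee_pos: [595.3, 64.8, 193.7]
ee_rot: [-179.9, 0.0, 92.5]
force: [-0.7, -0.2, -2.3]
gripper_width: 9.3
gripper_force: 25.0
```

Request:
send_rows(steps=[[[0,0,0.07,0,0],[0,0,0,0,0],[0,0,0,0,0]]])

```text
time_s: 14.27
ee_pos: [596.2, 64.9, 192.5]
ee_rot: [180.0, 0.0, 92.5]
force: [0.1, -0.8, -2.4]
gripper_width: 9.7
gripper_force: 25.0
```

```bash
python3 go.py 595.5 64.5 192 92.5
```

```text
t 14.3 pose [596.2  64.9 192.5] [180.    0.   92.5] F [ 0.1 -0.8 -2.4] w 9.7
units x -0.01 y -0.02 z 0.01 turn 0.00
```

Request:
send_rows(steps=[[[0,0,0.03,0,0],[0,0,0.03,0,0],[0,0,0,0,0],[0,0,0,0,0]]])

```text
time_s: 14.6
ee_pos: [596.8, 64.9, 192.2]
ee_rot: [179.8, -0.0, 92.5]
force: [-1.4, -0.0, 7.0]
gripper_width: 9.8
gripper_force: 25.2
```

Request:
send_rows(steps=[[[0,0,0.03,0,0],[0,0,0,0,0],[0,0,0,0,0]]])

```text
time_s: 14.85
ee_pos: [597.1, 64.9, 192.1]
ee_rot: [179.7, -0.0, 92.5]
force: [-2.3, -0.6, 10.8]
gripper_width: 9.6
gripper_force: 25.3
```

Request:
send_rows(steps=[[[0,0,-0.05,0,0],[0,0,0,0,0.4],[0,0,0,0,0.4],[0,0,0,0,0.4],[0,0,0,0,0.4]]])

```text
time_s: 15.27
ee_pos: [596.2, 64.9, 190.5]
ee_rot: [-180.0, 0.0, 92.5]
force: [0.4, 0.0, -1.2]
gripper_width: 33.2
gripper_force: 0.0
```

Request:
send_rows(steps=[[[0,0,-0.3,0,0.4],[0,0,-0.5,0,0.4],[0,0,-0.7,0,0.4],[0,0,-0.3,0,0.4],[0,0,0,-0.85,0.5]]])

```text
time_s: 15.68
ee_pos: [598.0, 65.1, 266.4]
ee_rot: [179.6, 0.0, 98.5]
force: [0.9, -0.0, -0.7]
gripper_width: 40.4
gripper_force: 0.0
```

Request:
send_rows(steps=[[[0,0,0,-0.85,0.5],[0,0,0,-0.85,0.5],[0.596,-0.556,0,0,0.5],[0.596,-0.556,0,0,0.5],[0.596,-0.556,0,0,0.5]]])

```text
time_s: 16.1
ee_pos: [508.0, 109.4, 262.1]
ee_rot: [-179.9, -0.0, 110.0]
force: [0.2, 0.9, -0.0]
gripper_width: 45.5
gripper_force: 0.0
```

Request:
send_rows(steps=[[[0.596,-0.556,0,0,0.5],[0.596,-0.556,0,0,0.5],[0,0,0,0,0.5],[0,0,0,0,0.5]]])

```text
time_s: 16.43
ee_pos: [450.1, 139.2, 263.2]
ee_rot: [179.9, 0.0, 110.2]
force: [0.2, -0.1, -0.2]
gripper_width: 45.7
gripper_force: 0.0
```

```bash
cat > see.py <<'E'
from m import *
for n in('scene','top'):
    f=grab(n);P=cloud(f);X,Y,Z=P[...,0],P[...,1],P[...,2]
    hsv=cv2.cvtColor(f['pixels'],cv2.COLOR_RGB2HSV)
    for nm,(x0,x1,z0,z1,zz) in dict(stand=(380,500,156,175,162),hung=(570,630,206,232,222)).items():
        m=(X>x0)&(X<x1)&(Y>-240)&(Y<370)&(Z>z0)&(Z<z1)&(hsv[...,1]<140)&(hsv[...,2]>110)&(hsv[...,1]>40)
        k,l,st,c=cv2.connectedComponentsWithStats(m.astype(np.uint8),connectivity=8)
        for i in range(1,k):
            if st[i,4]>10:
                r=rect(f,l==i,zz);print(n,nm,np.round(r[0][0],1),np.round(r[0][1],1),round(r[0][2],1),r[2])
E
python3 see.py; python3 go.py 451.5 139 131 110
```

```text
scene stand [454.4 143.1] [15.2 18.9] 21.5 48
scene stand [426.6 300.9] [16.3 19.7] 24.3 58
scene hung [601.2  70.8] [20.6 29.5] 3.6 95
top stand [424.3 297. ] [10.3 20.7] 25.6 42
top hung [594.6  63.4] [17.6 11.1] 89.0 50
t 16.5 pose [451.6 138.6 262.9] [179.9   0.  110.1] F [-0.6 -0.6 -0.9] w 45.6
units x 0.01 y 0.00 z 3.30 turn 0.01
```

Request:
send_rows(steps=[[[0,0,0.6,0,0.5],[0,0,0.6,0,0.5],[0,0,0.6,0,0.5],[0,0,0.6,0,0.5],[0,0,0.5,0,0.5]]])

```text
time_s: 16.95
ee_pos: [451.5, 137.9, 144.8]
ee_rot: [-179.9, 0.0, 110.0]
force: [-0.0, -0.6, 0.1]
gripper_width: 45.7
gripper_force: 0.0
```

Request:
send_rows(steps=[[[0,0,0.2,0,0.5],[0,0,0.15,0,0.5],[0,0,0,0,0.5],[0,0,0,0,0.5],[0,0,0,0,0.5]]])

```text
time_s: 17.37
ee_pos: [452.0, 138.9, 133.9]
ee_rot: [179.9, 0.0, 110.0]
force: [-0.5, 0.4, -0.2]
gripper_width: 45.6
gripper_force: 0.0
```

```bash
python3 go.py 451.5 139 131 110
```

```text
t 17.4 pose [452.  138.9 133.9] [179.9   0.  110. ] F [-0.5  0.4 -0.2] w 45.6
units x 0.01 y -0.01 z 0.07 turn 0.01
```

Request:
send_rows(steps=[[[0,0,0.06,0,0],[0,0,0,0,0],[0,0,0,0,0],[0,0,0,0,0],[0,0,0,0,0]]])

```text
time_s: 17.78
ee_pos: [450.9, 138.7, 130.6]
ee_rot: [180.0, 0.0, 110.1]
force: [0.3, 0.2, 0.8]
gripper_width: 15.0
gripper_force: 0.0
```

Request:
send_rows(steps=[[[0,0,0,0,0],[0,0,0,0,0],[0,0,-0.3,0,0],[0,0,-0.5,0,0],[0,0,-0.6,0,0]]])

```text
time_s: 18.2
ee_pos: [449.3, 138.3, 185.5]
ee_rot: [-179.7, -0.0, 110.1]
force: [0.7, -0.7, -1.9]
gripper_width: 10.1
gripper_force: 25.0
```

Request:
send_rows(steps=[[[0,0,-0.6,0,0],[0,0,-0.55,0,0],[0,0,0,0.85,0],[0,0,0,0.85,0],[0,0,0,0.85,0]]])

```text
time_s: 18.62
ee_pos: [450.6, 138.7, 232.4]
ee_rot: [-180.0, 0.0, 92.2]
force: [0.3, -0.3, -1.5]
gripper_width: 9.7
gripper_force: 25.0
```

Request:
send_rows(steps=[[[-0.11,0.67,0,0,0],[-0.11,0.67,0,0,0],[-0.11,0.67,0,0,0],[0,0,0,0,0],[0,0,0,0,0]]])

```text
time_s: 19.03
ee_pos: [531.8, 128.8, 231.2]
ee_rot: [-179.8, 0.0, 92.5]
force: [-1.2, -0.3, -2.5]
gripper_width: 9.2
gripper_force: 25.0
```

```bash
python3 go.py 593.3 129.4 233 92.5
```

```text
t 19.0 pose [531.8 128.8 231.2] [-179.8    0.    92.5] F [-1.2 -0.3 -2.5] w 9.2
units x -0.05 y 1.54 z -0.05 turn -0.00
```

Request:
send_rows(steps=[[[0,0.31,-0.03,0,0],[0,0.31,0,0,0],[0,0.31,0,0,0],[0,0.31,0,0,0],[0,0.3,0,0,0]]])

```text
time_s: 19.45
ee_pos: [592.3, 131.9, 233.4]
ee_rot: [-179.9, 0.0, 92.6]
force: [-0.2, 0.4, -2.4]
gripper_width: 9.5
gripper_force: 25.0
```

Request:
send_rows(steps=[[[0,0,0,0,0],[0,0,0,0,0],[0,0,0,0,0]]])

```text
time_s: 19.7
ee_pos: [591.9, 131.8, 233.4]
ee_rot: [-179.9, 0.0, 92.5]
force: [0.0, 0.5, -1.2]
gripper_width: 9.6
gripper_force: 25.0
```

Request:
send_rows(steps=[[[0,0,0.25,0,0],[0,0,0.25,0,0],[0,0,0.2,0,0],[0,0,0.15,0,0],[0,0,0.1,0,0]]])

```text
time_s: 20.12
ee_pos: [592.4, 131.6, 194.1]
ee_rot: [-179.9, 0.0, 92.5]
force: [0.1, -0.3, -2.8]
gripper_width: 9.7
gripper_force: 25.0
```

Request:
send_rows(steps=[[[0,0,0.04,0,0],[0,0,0,0,0],[0,0,0,0,0]]])

```text
time_s: 20.37
ee_pos: [593.4, 131.8, 194.2]
ee_rot: [180.0, 0.0, 92.5]
force: [0.9, -0.5, -1.6]
gripper_width: 9.7
gripper_force: 25.0
```

```bash
python3 go.py 593.3 129.4 191 92.5
```

```text
t 20.4 pose [593.4 131.8 194.2] [180.    0.   92.5] F [ 0.9 -0.5 -1.6] w 9.7
units x -0.06 y -0.01 z 0.08 turn 0.00
```

Request:
send_rows(steps=[[[0,0,0.05,0,0],[0,0,0.02,0,0],[0,0,0,0,0],[0,0,0,0,0]]])

```text
time_s: 20.7
ee_pos: [593.5, 131.9, 192.2]
ee_rot: [179.9, -0.0, 92.5]
force: [-1.0, -0.4, 2.1]
gripper_width: 9.7
gripper_force: 25.0
```

Request:
send_rows(steps=[[[0,0,0,0,0.4],[0,0,0,0,0.4],[0,0,0,0,0.4],[0,0,0,0,0.4]]])

```text
time_s: 21.03
ee_pos: [593.2, 131.7, 191.0]
ee_rot: [-180.0, 0.0, 92.5]
force: [-0.2, -0.2, 0.2]
gripper_width: 33.3
gripper_force: 0.0
```

Request:
send_rows(steps=[[[0,0,-0.3,0,0.4],[0,0,-0.5,0,0.4],[0,0,-0.7,0,0.4],[0,0,-0.3,0,0.4],[0,0,0,-0.99,0.5]]])

```text
time_s: 21.45
ee_pos: [595.0, 132.1, 267.0]
ee_rot: [179.6, -0.0, 99.4]
force: [-1.2, -0.1, 0.2]
gripper_width: 40.7
gripper_force: 0.0
```

Request:
send_rows(steps=[[[0,0,0,-0.99,0.5],[0,0,0,-0.99,0.5],[0.91,-0.378,0,0,0.5],[0.91,-0.378,0,0,0.5],[0.91,-0.378,0,0,0.5]]])

```text
time_s: 21.87
ee_pos: [508.0, 215.1, 262.7]
ee_rot: [-180.0, -0.0, 112.8]
force: [0.1, 0.4, 0.5]
gripper_width: 45.4
gripper_force: 0.0
```

Request:
send_rows(steps=[[[0.91,-0.378,0,0,0.5],[0.91,-0.378,0,0,0.5],[0.91,-0.378,0,0,0.5],[0,0,0,0,0.5],[0,0,0,0,0.5]]])

```text
time_s: 22.28
ee_pos: [423.4, 298.7, 263.4]
ee_rot: [180.0, 0.0, 113.2]
force: [-0.0, 0.3, 0.3]
gripper_width: 45.5
gripper_force: 0.0
```

```bash
python3 see.py; python3 go.py 424.3 297.3 131 113
```

```text
scene stand [425.8 300.7] [14.5 19.5] 24.3 57
scene hung [600.6  70.1] [19.3 28.1] 3.6 94
scene hung [597.9 139.6] [19.8 27.6] 3.6 98
top stand [425.6 294.2] [13.9  9.2] 89.8 19
top hung [594.6  63.4] [17.6 11.1] 89.0 51
top hung [591.3 131.7] [17.8 11.1] 88.9 54
t 22.4 pose [425.  297.2 263.2] [180.   0. 113.] F [ 0.1  0.5 -0.2] w 46.0
units x 0.01 y -0.02 z 3.30 turn -0.01
```

Request:
send_rows(steps=[[[0,0,0.6,0,0.5],[0,0,0.6,0,0.5],[0,0,0.6,0,0.5],[0,0,0.6,0,0.5],[0,0,0.5,0,0.5]]])

```text
time_s: 22.8
ee_pos: [425.4, 295.9, 145.4]
ee_rot: [-179.9, 0.0, 112.8]
force: [-0.5, -0.4, -0.1]
gripper_width: 45.8
gripper_force: 0.0
```

Request:
send_rows(steps=[[[0,0,0.25,0,0.5],[0,0,0.15,0,0.5],[0,0,0,0,0.5],[0,0,0,0,0.5],[0,0,0,0,0.5]]])

```text
time_s: 23.22
ee_pos: [425.6, 297.9, 132.5]
ee_rot: [179.9, -0.0, 112.9]
force: [0.4, -0.3, 0.9]
gripper_width: 45.6
gripper_force: 0.0
```

Request:
send_rows(steps=[[[0,0,0,0,0],[0,0,0,0,0],[0,0,0,0,0],[0,0,0,0,0],[0,0,0,0,0]]])

```text
time_s: 23.63
ee_pos: [424.6, 297.6, 131.4]
ee_rot: [180.0, 0.0, 113.0]
force: [-0.3, -0.1, 0.2]
gripper_width: 15.0
gripper_force: 0.0
```

Request:
send_rows(steps=[[[0,0,0,0,0],[0,0,0,0,0],[0,0,-0.3,0,0],[0,0,-0.5,0,0],[0,0,-0.6,0,0]]])

```text
time_s: 24.05
ee_pos: [423.3, 296.7, 186.1]
ee_rot: [-179.7, 0.1, 113.0]
force: [-0.0, 0.2, -2.1]
gripper_width: 9.9
gripper_force: 25.0
```

Request:
send_rows(steps=[[[0,0,-0.6,0,0],[0,0,-0.55,0,0],[0,0,0,0.99,0],[0,0,0,0.99,0],[0,0,0,0.99,0]]])

```text
time_s: 24.47
ee_pos: [424.4, 297.4, 233.2]
ee_rot: [-180.0, 0.0, 92.2]
force: [-0.2, 0.6, -2.8]
gripper_width: 9.5
gripper_force: 25.0
```

```bash
python3 go.py 530 196.5 233 92.5
```

```text
t 24.5 pose [424.4 297.4 233.2] [-180.     0.    92.2] F [-0.2  0.6 -2.8] w 9.5
units x -2.64 y 2.53 z 0.00 turn -0.04
```

Request:
send_rows(steps=[[[-0.528,0.506,0,0,0],[-0.528,0.506,0,0,0],[-0.528,0.506,0,0,0],[-0.528,0.506,0,0,0],[-0.528,0.506,0,0,0]]])

```text
time_s: 24.88
ee_pos: [530.8, 195.3, 232.6]
ee_rot: [-179.9, 0.0, 92.5]
force: [0.1, 0.8, -2.7]
gripper_width: 9.5
gripper_force: 24.9
```

Request:
send_rows(steps=[[[0,0,0,0,0],[0,0,0,0,0],[0,0,0,0,0]]])

```text
time_s: 25.13
ee_pos: [529.8, 196.5, 232.6]
ee_rot: [-179.9, -0.0, 92.5]
force: [-0.9, 0.1, -2.5]
gripper_width: 9.4
gripper_force: 25.0
```

```bash
python3 go.py 590.4 196.5 233 92.5
```

```text
t 25.1 pose [529.8 196.5 232.6] [-179.9   -0.    92.5] F [-0.9  0.1 -2.5] w 9.4
units x -0.07 y 1.51 z -0.01 turn 0.00
```

Request:
send_rows(steps=[[[-0.014,0.305,0,0,0],[-0.014,0.305,0,0,0],[-0.014,0.305,0,0,0],[-0.014,0.305,0,0,0],[-0.014,0.3,0,0,0]]])

```text
time_s: 25.55
ee_pos: [590.6, 197.6, 233.2]
ee_rot: [-180.0, -0.0, 92.6]
force: [0.8, 0.3, -3.2]
gripper_width: 9.5
gripper_force: 25.0
```

Request:
send_rows(steps=[[[0,0,0,0,0],[0,0,0,0,0],[0,0,0,0,0]]])

```text
time_s: 25.8
ee_pos: [590.0, 197.0, 233.1]
ee_rot: [-179.9, 0.0, 92.6]
force: [-0.0, 0.1, -2.6]
gripper_width: 9.7
gripper_force: 25.0
```

Request:
send_rows(steps=[[[0,0,0.25,0,0],[0,0,0.25,0,0],[0,0,0.2,0,0],[0,0,0.15,0,0],[0,0,0.1,0,0]]])

```text
time_s: 26.22
ee_pos: [590.3, 196.1, 193.6]
ee_rot: [-179.9, 0.0, 92.5]
force: [-0.0, -0.3, -1.6]
gripper_width: 9.7
gripper_force: 25.0
```

Request:
send_rows(steps=[[[0,0,0.06,0,0],[0,0,0.04,0,0],[0,0,0,0,0],[0,0,0,0,0]]])

```text
time_s: 26.55
ee_pos: [591.0, 196.3, 192.0]
ee_rot: [180.0, -0.0, 92.5]
force: [-2.6, -0.4, 3.1]
gripper_width: 9.7
gripper_force: 25.1
```

```bash
python3 go.py 590.4 196.5 192 92.5
```

```text
t 26.6 pose [591.  196.3 192. ] [180.   -0.   92.5] F [-2.6 -0.4  3.1] w 9.7
units x 0.01 y -0.01 z 0.00 turn 0.00
```

Request:
send_rows(steps=[[[0,0,0,0,0.4],[0,0,0,0,0.4],[0,0,0,0,0.4],[0,0,0,0,0.4]]])

```text
time_s: 26.88
ee_pos: [591.5, 196.4, 191.2]
ee_rot: [180.0, -0.0, 92.5]
force: [0.5, 0.2, 0.4]
gripper_width: 33.1
gripper_force: 0.0
```

Request:
send_rows(steps=[[[0,0,-0.3,0,0.4],[0,0,-0.5,0,0.4],[0,0,-0.7,0,0.4],[0,0,-0.2,0,0.4],[0,0,0,0,0.4]]])

```text
time_s: 27.3
ee_pos: [592.7, 196.9, 261.9]
ee_rot: [179.7, -0.1, 92.5]
force: [0.1, -0.0, -0.1]
gripper_width: 36.5
gripper_force: 0.0
```

Request:
send_rows(steps=[[[-0.825,0,0,0,0.4],[-0.825,0,0,0,0.4],[-0.825,0,0,0,0.4],[-0.825,0,0,0,0.4],[0,0,0,0,0.4]]])

```text
time_s: 27.72
ee_pos: [596.4, 59.0, 257.4]
ee_rot: [-179.8, 0.2, 92.3]
force: [1.0, 0.2, -0.1]
gripper_width: 36.1
gripper_force: 0.0
```

Request:
send_rows(steps=[[[0,0,0,0,0.4],[0,0,0,0,0.4],[0,0,0,0,0.4],[0,0,0,0,0.4]]])

```text
time_s: 28.05
ee_pos: [596.8, 65.7, 258.8]
ee_rot: [-180.0, -0.0, 92.6]
force: [0.2, 0.9, 0.5]
gripper_width: 36.5
gripper_force: 0.0
```

```bash
python3 see.py; python3 go.py 596.2 64.5 192 92.5
python3 - <<'E'
from h import *
f=grab('scene');cv2.imwrite('pics/d2.png',cv2.resize(f['pixels'][180:380,190:430],(720,600),interpolation=cv2.INTER_CUBIC)[...,::-1])
E
```

```text
scene hung [600.3  70.3] [30.5 17. ] 82.8 92
scene hung [597.3 139.8] [20.4 26.9] 7.1 94
scene hung [595.  203.4] [19.9 26.9] 4.2 113
top hung [591.3 126.2] [ 6.6 11.2] 89.6 22
top hung [588.3 196. ] [13.3 21.9] 7.0 54
t 28.1 pose [596.9  65.6 259. ] [-180.    -0.    92.6] F [-1.1  0.2 -0.1] w 36.4
units x -0.03 y -0.02 z 1.68 turn 0.02
```

View pics/d2.png

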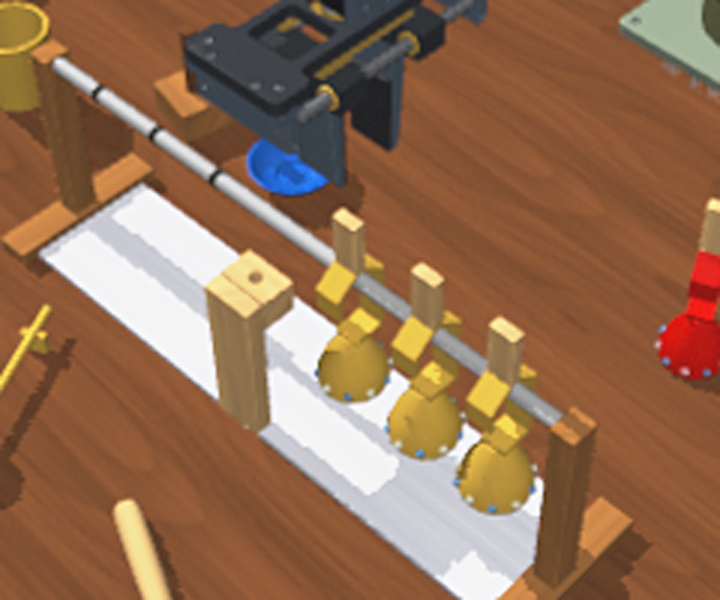

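Request:
send_rows(steps=[[[-0.02,-0.02,0.4,0,0.4],[0,0,0.4,0,0.4],[0,0,0.4,0,0.4],[0,0,0.3,0,0.4],[0,0,0.13,0,0.4]]])

```text
time_s: 28.62
ee_pos: [595.2, 64.0, 192.1]
ee_rot: [-179.8, 0.0, 92.6]
force: [0.4, -0.2, -0.1]
gripper_width: 36.5
gripper_force: 0.0
```

Request:
send_rows(steps=[[[0,0,0,0,0.4],[0,0,0,0,0.4],[0,0,0,0,0],[0,0,0,0,0],[0,0,0,0,0]]], squeeze=12)

```text
time_s: 29.03
ee_pos: [596.7, 63.7, 194.9]
ee_rot: [179.9, 0.0, 92.5]
force: [-0.3, -0.3, 0.3]
gripper_width: 18.9
gripper_force: 0.0
```

Request:
send_rows(steps=[[[0,0,0,0,0],[0,0,0,0,0],[0,0,0,0,0]]])

```text
time_s: 29.28
ee_pos: [596.3, 63.7, 194.5]
ee_rot: [180.0, 0.0, 92.5]
force: [-0.9, -0.0, 2.3]
gripper_width: 9.6
gripper_force: 12.0
```

```bash
python3 go.py 596.2 64.5 192 92.5
```

```text
t 29.3 pose [596.3  63.7 194.5] [180.    0.   92.5] F [-0.9 -0.   2.3] w 9.6
units x 0.02 y -0.00 z 0.06 turn 0.00
```

Request:
send_rows(steps=[[[-0.1,0,0,0,0],[-0.2,0,0,0,0],[-0.3,0,0,0,0],[-0.3,0,0,0,0],[-0.3,0,0,0,0]]])

```text
time_s: 29.7
ee_pos: [598.3, 14.5, 193.9]
ee_rot: [-180.0, -0.0, 92.5]
force: [0.2, 2.7, 1.8]
gripper_width: 9.4
gripper_force: 12.0
```

```bash
python3 go.py 607.8 -195.5 193 92.5
```

```text
t 29.7 pose [598.3  14.5 193.9] [-180.    -0.    92.5] F [0.2 2.7 1.8] w 9.4
units x -5.26 y 0.01 z 0.02 turn 0.00
```

Request:
send_rows(steps=[[[-0.35,0,0,0,0],[-0.35,0,0,0,0],[-0.35,0,0,0,0],[-0.35,0,0,0,0],[-0.35,0,0,0,0]]])

```text
time_s: 30.12
ee_pos: [601.3, -56.0, 194.0]
ee_rot: [-180.0, 0.0, 92.5]
force: [1.1, 3.6, 1.3]
gripper_width: 9.8
gripper_force: 12.0
```

Request:
send_rows(steps=[[[-0.4,0,0,0,0],[-0.4,0,0,0,0],[-0.4,0,0,0,0],[-0.4,0,0,0,0],[-0.4,0,0,0,0]]])

```text
time_s: 30.53
ee_pos: [604.7, -135.8, 194.0]
ee_rot: [-180.0, -0.0, 92.5]
force: [0.6, 3.9, 2.0]
gripper_width: 9.5
gripper_force: 12.0
```

Request:
send_rows(steps=[[[-0.35,0,0,0,0],[-0.3,0,0,0,0],[-0.25,0,0,0,0],[-0.15,0,0,0,0],[-0.1,0,0,0,0]]])

```text
time_s: 30.95
ee_pos: [606.9, -180.8, 193.9]
ee_rot: [-180.0, -0.0, 92.5]
force: [0.8, 3.1, 1.9]
gripper_width: 9.8
gripper_force: 12.0
```

Request:
send_rows(steps=[[[0,0,0,0,0],[0,0,0,0,0],[0,0,0,0,0]]])

```text
time_s: 31.2
ee_pos: [607.0, -180.6, 194.1]
ee_rot: [-180.0, 0.1, 92.6]
force: [0.4, -0.2, 1.5]
gripper_width: 9.8
gripper_force: 12.0
```

```bash
python3 go.py 607.8 -195.5 193 92.5
cat > marks.py <<'E'
from m import *
for n in('scene','top'):
    f=grab(n);P=cloud(f);X,Y,Z=P[...,0],P[...,1],P[...,2]
    hsv=cv2.cvtColor(f['pixels'],cv2.COLOR_RGB2HSV)
    m=(X>585)&(X<622)&(Z>155)&(Z<190)&(Y<-40)&(Y>-235)&(hsv[...,2]<110)
    k,l,st,c=cv2.connectedComponentsWithStats(m.astype(np.uint8),connectivity=8)
    for i in range(1,k):
        if 2<st[i,4]<60: print(n,'dark',st[i,4],c[i].round(1),onz(f,*c[i],174).round(1))
E
python3 marks.py; python3 see.py
```

```text
t 31.2 pose [ 607.  -180.6  194.1] [-1.80e+02  1.00e-01  9.26e+01] F [ 0.4 -0.2  1.5] w 9.8
units x -0.37 y 0.00 z 0.03 turn 0.01
scene dark 10 [221.6 210.7] [ 610.9 -194.6  174. ]
scene dark 17 [241.2 224.2] [ 606.7 -129.5  174. ]
scene dark 17 [260.9 238.9] [605.2 -64.7 174. ]
top dark 12 [373.9 185.8] [ 603.9 -131.5  174. ]
top dark 4 [345.8 186.8] [602.6 -66.9 174. ]
scene hung [ 607.9 -160.2] [33.1 10.5] 52.9 38
scene hung [596.7 139.7] [20.3 26.3] 8.9 95
scene hung [595.1 202.6] [19.8 25.5] 3.6 109
top hung [591.3 131.7] [17.8 11.1] 88.9 54
top hung [589.1 196.9] [13.3 20. ] 0.1 54
```

Request:
send_rows(steps=[[[-0.1,0,0,0,0],[-0.1,0,0,0,0],[-0.1,0,0,0,0],[-0.1,0,0,0,0],[0,0,0,0,0]]])

```text
time_s: 31.82
ee_pos: [607.7, -197.1, 194.0]
ee_rot: [180.0, 0.0, 92.5]
force: [-1.5, 2.1, 1.9]
gripper_width: 9.7
gripper_force: 12.0
```

Request:
send_rows(steps=[[[0,0,0,0,0],[0,0,0.02,0,0.4],[0,0,0,0,0.4],[0,0,0,0,0.4],[0,0,0,0,0.4]]])

```text
time_s: 32.23
ee_pos: [607.6, -196.2, 193.0]
ee_rot: [-180.0, 0.0, 92.5]
force: [-0.3, -1.0, -0.3]
gripper_width: 33.7
gripper_force: 0.0
```

Request:
send_rows(steps=[[[0,0,-0.3,0,0.4],[0,0,-0.5,0,0.4],[0,0,-0.6,0,0.4],[0,0,-0.2,0,0.4],[0,0,0,0,0.4]]])

```text
time_s: 32.65
ee_pos: [608.9, -196.5, 259.8]
ee_rot: [179.7, 0.1, 92.5]
force: [-0.3, -0.9, -1.1]
gripper_width: 36.4
gripper_force: 0.0
```

```bash
python3 go.py 593.3 130.8 260 92.5;
```

```text
t 32.6 pose [ 608.9 -196.5  259.8] [1.797e+02 1.000e-01 9.250e+01] F [-0.3 -0.9 -1.1] w 36.4
units x 8.19 y -0.03 z -0.01 turn 0.00
```

Now bell B, at y≈131.

Request:
send_rows(steps=[[[0.82,0,0,0,0.4],[0.82,0,0,0,0.4],[0.82,0,0,0,0.4],[0.82,0,0,0,0.4],[0.82,0,0,0,0.4]]])

```text
time_s: 33.07
ee_pos: [599.4, -30.9, 255.4]
ee_rot: [-179.8, -0.0, 92.5]
force: [-0.3, 0.6, -0.8]
gripper_width: 36.6
gripper_force: 0.0
```

Request:
send_rows(steps=[[[0.82,0,0,0,0.4],[0.82,0,0,0,0.4],[0.82,0,0,0,0.4],[0.82,0,0,0,0.4],[0.82,0,0,0,0.4]]])

```text
time_s: 33.48
ee_pos: [592.2, 133.0, 255.5]
ee_rot: [-179.9, 0.0, 92.5]
force: [-0.4, 0.2, 1.1]
gripper_width: 36.8
gripper_force: 0.0
```

Request:
send_rows(steps=[[[0,0,0,0,0.4],[0,0,0,0,0.4],[0,0,0,0,0.4],[0,0,0,0,0.4],[0,0,0,0,0.4]]])

```text
time_s: 33.9
ee_pos: [593.2, 130.2, 256.9]
ee_rot: [-180.0, 0.0, 92.4]
force: [-0.5, 0.0, 0.1]
gripper_width: 36.7
gripper_force: 0.0
```

```bash
python3 see.py;python3 marks.py; python3 go.py 593.3 130.8 193 92.5;
```

```text
scene hung [ 609.5 -169.8] [35.  16.9] 83.9 69
scene hung [596.5 139.3] [29.3 18. ] 82.4 91
scene hung [595.2 202.8] [20.9 25. ] 6.0 105
top hung [ 605.5 -179.3] [11.1 22.5] 7.5 50
top hung [587.9 203. ] [12.4  7.8] 11.2 20
scene dark 9 [221.2 210.8] [ 611.6 -195.   174. ]
scene dark 15 [241.2 223.8] [ 606.  -130.5  174. ]
scene dark 15 [261.  238.7] [604.7 -65.1 174. ]
top dark 13 [374. 186.] [ 603.5 -131.7  174. ]
top dark 3 [402. 185.] [ 605.1 -196.4  174. ]
top dark 6 [345.7 187.5] [600.9 -66.7 174. ]
t 34.1 pose [593.3 130.8 257.3] [180.    0.   92.5] F [ 1.2 -0.2  0.3] w 36.1
units x 0.00 y -0.00 z 1.61 turn -0.01
```

Bell A now hangs at y≈-179, short of mark 3 (-196), having slipped or been knocked. I'll go back and correct it.

Request:
send_rows(steps=[[[-0.78,0,0,0,0.4],[-0.78,0,0,0,0.4],[-0.78,0,0,0,0.4],[-0.78,0,0,0,0.4],[-0.78,0,0,0,0.4]]])

```text
time_s: 34.52
ee_pos: [600.0, -25.9, 257.4]
ee_rot: [180.0, 0.0, 92.5]
force: [0.6, -0.5, -0.5]
gripper_width: 36.4
gripper_force: 0.0
```

Request:
send_rows(steps=[[[-0.78,0,0,0,0.4],[-0.78,0,0,0,0.4],[-0.78,0,0,0,0.4],[-0.78,0,0,0,0.4],[-0.75,0,0,0,0.4]]])

```text
time_s: 34.93
ee_pos: [606.7, -181.0, 257.4]
ee_rot: [180.0, 0.0, 92.5]
force: [0.6, 0.8, -0.1]
gripper_width: 36.6
gripper_force: 0.0
```

Request:
send_rows(steps=[[[0,0,0,0,0.4],[0,0,0,0,0.4],[0,0,0,0,0.4],[0,0,0,0,0.4],[0,0,0,0,0.4]]])

```text
time_s: 35.35
ee_pos: [607.0, -177.7, 257.5]
ee_rot: [180.0, -0.0, 92.6]
force: [-0.4, -0.3, 0.5]
gripper_width: 36.4
gripper_force: 0.0
```

```bash
python3 see.py;python3 go.py 607 -180 193 92.5;
```

```text
scene hung [ 610.8 -165. ] [37.3 17. ] 53.2 72
scene hung [596.5 139.3] [29.3 18. ] 82.4 95
scene hung [594.8 202.7] [19.2 25.6] 3.6 106
top hung [591.3 131.7] [17.8 11.1] 88.9 53
top hung [588.6 196.7] [12.8 20.5] 6.0 53
t 35.5 pose [ 607.  -177.9  257.5] [180.    0.   92.6] F [-0.3 -0.6  0.9] w 36.8
units x -0.05 y -0.00 z 1.61 turn 0.02
```

Request:
send_rows(steps=[[[-0.03,0,0.4,0,0.4],[0,0,0.4,0,0.4],[0,0,0.4,0,0.4],[0,0,0.3,0,0.4],[0,0,0.1,0,0.4]]])

```text
time_s: 35.87
ee_pos: [605.9, -179.1, 191.2]
ee_rot: [-179.8, -0.1, 92.6]
force: [-0.1, 0.7, -0.8]
gripper_width: 36.4
gripper_force: 0.0
```

Request:
send_rows(steps=[[[0,0,0,0,0.4],[0,0,0,0,0.4],[0,0,0,0,0],[0,0,0,0,0],[0,0,0,0,0]]], squeeze=25)

```text
time_s: 36.28
ee_pos: [607.4, -180.2, 194.2]
ee_rot: [179.9, 0.0, 92.5]
force: [0.5, 0.5, 0.5]
gripper_width: 19.0
gripper_force: 0.0
```

Request:
send_rows(steps=[[[0,0,0,0,0],[0,0,0,0,0],[0,0,0,0,0],[0,0,0,0,0]]])

```text
time_s: 36.62
ee_pos: [607.1, -180.2, 193.6]
ee_rot: [180.0, 0.0, 92.5]
force: [-1.0, -1.1, 1.2]
gripper_width: 9.3
gripper_force: 25.0
```

Request:
send_rows(steps=[[[-0.1,0,0,0,0],[-0.1,0,0,0,0],[-0.1,0,0,0,0],[-0.1,0,0,0,0],[-0.03,0,0,0,0]]])

```text
time_s: 37.03
ee_pos: [608.0, -197.3, 193.7]
ee_rot: [180.0, -0.1, 92.5]
force: [-1.0, 5.8, 4.9]
gripper_width: 9.6
gripper_force: 25.0
```

Request:
send_rows(steps=[[[0,0,0,0,0],[0,0,0,0,0],[0,0,0,0,0],[0,0,0,0,0.4],[0,0,0,0,0.4]]])

```text
time_s: 37.45
ee_pos: [607.6, -198.8, 192.6]
ee_rot: [-180.0, 0.1, 92.5]
force: [-0.8, -0.6, 0.7]
gripper_width: 20.3
gripper_force: 0.0
```

Request:
send_rows(steps=[[[0,0,0,0,0.4],[0,0,0,0,0.4],[0,0,0,0,0.4],[0,0,0,0,0.4]]])

```text
time_s: 37.78
ee_pos: [607.7, -197.6, 193.0]
ee_rot: [-180.0, 0.0, 92.5]
force: [-0.4, 0.1, 0.9]
gripper_width: 36.3
gripper_force: 0.0
```

```bash
python3 see.py;python3 go.py 607 -195.5 260 92.5;
```

```text
scene hung [ 612.  -181.1] [36.1 17. ] 53.6 73
scene hung [597. 139.] [19.2 26.5] 3.6 94
scene hung [595.5 202.8] [21.6 25. ] 6.0 110
top hung [591.3 131.7] [17.8 11.1] 88.9 52
top hung [588.9 196.7] [12.2 20.5] 6.0 52
t 37.9 pose [ 607.7 -197.5  193.2] [-180.     0.    92.5] F [-0.2  0.4 -0.5] w 36.7
units x 0.05 y -0.02 z -1.67 turn 0.00
```

Request:
send_rows(steps=[[[0,0,-0.3,0,0.4],[0,0,-0.5,0,0.4],[0,0,-0.6,0,0.4],[0,0,-0.2,0,0.4],[0,0,0,0,0.4]]])

```text
time_s: 38.3
ee_pos: [609.0, -197.7, 259.8]
ee_rot: [179.7, 0.1, 92.5]
force: [0.5, -0.1, -0.7]
gripper_width: 36.3
gripper_force: 0.0
```

Request:
send_rows(steps=[[[0.82,0,0,0,0.4],[0.82,0,0,0,0.4],[0.82,0,0,0,0.4],[0.82,0,0,0,0.4],[0.82,0,0,0,0.4]]])

```text
time_s: 38.72
ee_pos: [599.5, -32.1, 255.5]
ee_rot: [-179.9, -0.0, 92.5]
force: [-0.4, 0.3, 0.0]
gripper_width: 36.5
gripper_force: 0.0
```

Request:
send_rows(steps=[[[0.82,0,0,0,0.4],[0.82,0,0,0,0.4],[0.82,0,0,0,0.4],[0.82,0,0,0,0.4],[0.82,0,0,0,0.4]]])

```text
time_s: 39.13
ee_pos: [592.3, 131.8, 255.5]
ee_rot: [-179.9, 0.0, 92.5]
force: [0.8, -1.5, 0.5]
gripper_width: 36.8
gripper_force: 0.0
```

Request:
send_rows(steps=[[[0,0,0,0,0.4],[0,0,0,0,0.4],[0,0,0,0,0.4],[0,0,0,0,0.4],[0,0,0,0,0.4]]])

```text
time_s: 39.55
ee_pos: [593.3, 129.0, 256.9]
ee_rot: [-180.0, 0.0, 92.4]
force: [0.1, 0.7, -0.3]
gripper_width: 36.8
gripper_force: 0.0
```

```bash
python3 see.py; python3 go.py 593.3 131.3 193 92.5;
```

```text
scene hung [ 610.8 -181.1] [35.1 15.3] 83.9 68
scene hung [597.  139.7] [20.3 26.8] 7.1 96
scene hung [594.4 202.7] [19.6 24.8] 6.8 107
top hung [ 605.6 -190. ] [20.4 13.5] 89.5 54
top hung [588.2 202.4] [11.3  8.9] 0.0 26
t 39.6 pose [593.4 129.3 257.2] [-180.     0.    92.4] F [ 0.2  0.4 -0.7] w 36.5
units x 0.05 y 0.00 z 1.60 turn -0.01
```

Request:
send_rows(steps=[[[0.04,0,0.4,0,0.4],[0,0,0.4,0,0.4],[0,0,0.4,0,0.4],[0,0,0.3,0,0.4],[0,0,0.1,0,0.4]]])

```text
time_s: 40.07
ee_pos: [592.1, 131.0, 191.1]
ee_rot: [-179.8, 0.0, 92.5]
force: [0.1, 0.5, -0.3]
gripper_width: 36.5
gripper_force: 0.0
```

Request:
send_rows(steps=[[[0,0,0,0,0.4],[0,0,0,0,0.4],[0,0,0,0,0],[0,0,0,0,0],[0,0,0,0,0]]], squeeze=25)

```text
time_s: 40.48
ee_pos: [593.6, 132.1, 194.1]
ee_rot: [179.9, -0.0, 92.5]
force: [0.4, 0.2, -0.5]
gripper_width: 19.1
gripper_force: 0.0
```

Request:
send_rows(steps=[[[0,0,0,0,0],[0,0,0,0,0],[0,0,-0.05,0,0],[0,0,0,0,0],[0,0,0,0,0]]])

```text
time_s: 40.9
ee_pos: [593.1, 132.0, 195.0]
ee_rot: [-180.0, 0.0, 92.5]
force: [1.1, -0.9, -2.1]
gripper_width: 9.3
gripper_force: 25.0
```

```bash
python3 go.py 605.2 -136 195 92.5;
```

```text
t 40.9 pose [593.1 132.  195. ] [-180.     0.    92.5] F [ 1.1 -0.9 -2.1] w 9.3
units x -6.71 y 0.01 z 0.00 turn 0.00
```

Request:
send_rows(steps=[[[-0.1,0,0,0,0],[-0.2,0,0,0,0],[-0.3,0,0,0,0],[-0.4,0,0,0,0],[-0.4,0,0,0,0]]])

```text
time_s: 41.32
ee_pos: [595.6, 74.4, 195.1]
ee_rot: [-180.0, 0.0, 92.5]
force: [0.2, 0.3, -1.0]
gripper_width: 9.8
gripper_force: 25.0
```

Request:
send_rows(steps=[[[-0.4,0,0,0,0],[-0.4,0,0,0,0],[-0.4,0,0,0,0],[-0.4,0,0,0,0],[-0.4,0,0,0,0]]])

```text
time_s: 41.73
ee_pos: [598.9, -6.0, 195.2]
ee_rot: [-180.0, 0.0, 92.5]
force: [-0.3, -0.2, -1.5]
gripper_width: 9.4
gripper_force: 25.0
```

Request:
send_rows(steps=[[[-0.4,0,0,0,0],[-0.4,0,0,0,0],[-0.4,0,0,0,0],[-0.4,0,0,0,0],[-0.4,0,0,0,0]]])

```text
time_s: 42.15
ee_pos: [602.3, -85.9, 195.2]
ee_rot: [-180.0, 0.0, 92.5]
force: [-0.7, -0.1, -1.9]
gripper_width: 9.4
gripper_force: 25.0
```

Request:
send_rows(steps=[[[-0.4,0,0,0,0],[-0.35,0,0,0,0],[-0.25,0,0,0,0],[-0.15,0,0,0,0],[-0.07,0,0,0,0]]])

```text
time_s: 42.57
ee_pos: [604.8, -133.7, 195.2]
ee_rot: [-180.0, 0.0, 92.5]
force: [-0.6, 0.1, -1.5]
gripper_width: 9.2
gripper_force: 25.0
```

Request:
send_rows(steps=[[[0,0,0,0,0],[0,0,0,0,0],[0,0,0.04,0,0],[0,0,0,0,0],[0,0,0,0,0]]])

```text
time_s: 42.98
ee_pos: [604.9, -131.9, 193.7]
ee_rot: [180.0, -0.0, 92.6]
force: [0.4, 0.8, -2.2]
gripper_width: 9.7
gripper_force: 25.0
```

```bash
python3 go.py 605 -133 193 92.5; python3 see.py; python3 marks.py
```

```text
t 43.0 pose [ 604.9 -131.9  193.7] [180.   -0.   92.6] F [ 0.4  0.8 -2.2] w 9.7
units x -0.03 y 0.00 z 0.02 turn 0.01
scene hung [ 613.4 -175. ] [23.  14.4] 61.8 38
scene hung [ 606.5 -114.1] [25.2  6.2] 51.8 17
scene hung [594.9 202.5] [19.5 25.8] 2.1 106
top hung [588.8 195.9] [12.5 22.2] 6.0 53
scene dark 19 [261.2 238.8] [604.6 -64.7 174. ]
top dark 8 [345.5 187.5] [600.9 -66.3 174. ]
```

Request:
send_rows(steps=[[[0,0,0.03,0,0],[0,0,0,0,0],[0,0,0,0,0.4],[0,0,0,0,0.4],[0,0,0,0,0.4]]])

```text
time_s: 43.6
ee_pos: [604.9, -132.8, 192.2]
ee_rot: [-180.0, 0.0, 92.5]
force: [-0.3, 0.6, -0.1]
gripper_width: 26.7
gripper_force: 0.0
```

Request:
send_rows(steps=[[[0,0,-0.3,0,0.4],[0,0,-0.5,0,0.4],[0,0,-0.6,0,0.4],[0,0,-0.2,0,0.4],[0,0,0,0,0.4]]])

```text
time_s: 44.02
ee_pos: [606.1, -132.9, 258.7]
ee_rot: [179.7, 0.1, 92.5]
force: [0.4, 0.2, 0.5]
gripper_width: 36.5
gripper_force: 0.0
```

Request:
send_rows(steps=[[[0.82,0,0,0,0.4],[0.82,0,0,0,0.4],[0.82,0,0,0,0.4],[0.82,0,0,0,0.4],[0.82,0,0,0,0.4]]])

```text
time_s: 44.43
ee_pos: [596.7, 32.5, 254.5]
ee_rot: [-179.8, 0.0, 92.5]
force: [0.8, 0.8, -0.2]
gripper_width: 36.8
gripper_force: 0.0
```

Request:
send_rows(steps=[[[0.82,0,0,0,0.4],[0.82,0,0,0,0.4],[0.82,0,0,0,0.4],[0.82,0,0,0,0.4],[0.82,0,0,0,0.4]]])

```text
time_s: 44.85
ee_pos: [589.4, 196.4, 254.5]
ee_rot: [-179.8, 0.1, 92.5]
force: [1.8, 0.7, 0.3]
gripper_width: 36.6
gripper_force: 0.0
```

Request:
send_rows(steps=[[[0,0,0,0,0.4],[0,0,0,0,0.4],[0,0,0,0,0.4],[0,0,0,0,0.4],[0,0,0,0,0.4]]])

```text
time_s: 45.27
ee_pos: [590.5, 193.7, 256.1]
ee_rot: [-180.0, 0.0, 92.4]
force: [0.4, 0.1, -0.3]
gripper_width: 36.5
gripper_force: 0.0
```

```bash
python3 go.py 590.4 197.5 193 92.5; python3 see.py; python3 marks.py
```

```text
t 45.3 pose [590.5 193.7 256.1] [-180.     0.    92.4] F [ 0.4  0.1 -0.3] w 36.5
units x 0.09 y 0.00 z 1.58 turn -0.01
scene hung [ 611.6 -181.8] [34.1 16.9] 83.5 69
scene hung [ 609.9 -121.7] [32.1 16.6] 83.3 69
scene hung [594.8 203.4] [19.2 27.1] 3.6 107
top hung [ 606.8 -190. ] [20.4 11.3] 89.4 53
top hung [ 602.9 -129.6] [20.1 11.2] 89.3 50
scene dark 18 [261.3 238.8] [604.3 -64.6 174. ]
top dark 8 [345.5 187.5] [600.9 -66.3 174. ]
```

Request:
send_rows(steps=[[[0.05,0,0.4,0,0.4],[0,0,0.4,0,0.4],[0,0,0.4,0,0.4],[0,0,0.28,0,0.4],[0,0,0.08,0,0.4]]])

```text
time_s: 45.88
ee_pos: [589.3, 196.5, 191.9]
ee_rot: [-179.8, 0.1, 92.5]
force: [0.4, 0.3, -0.6]
gripper_width: 36.2
gripper_force: 0.0
```

Request:
send_rows(steps=[[[0,0,0,0,0.4],[0,0,0,0,0.4],[0,0,0,0,0],[0,0,0,0,0],[0,0,0,0,0]]], squeeze=25)

```text
time_s: 46.3
ee_pos: [590.7, 197.3, 194.8]
ee_rot: [179.9, -0.0, 92.5]
force: [0.4, -1.1, 0.3]
gripper_width: 19.5
gripper_force: 0.0
```

Request:
send_rows(steps=[[[0,0,0,0,0],[0,0,0,0,0],[0,0,-0.05,0,0],[0,0,0,0,0],[0,0,0,0,0]]])

```text
time_s: 46.72
ee_pos: [590.2, 197.1, 195.8]
ee_rot: [-180.0, 0.0, 92.5]
force: [0.5, 1.2, -1.7]
gripper_width: 9.3
gripper_force: 25.0
```

```bash
python3 go.py 602 -68 195 92.5;
```

```text
t 46.7 pose [590.2 197.1 195.8] [-180.     0.    92.5] F [ 0.5  1.2 -1.7] w 9.3
units x -6.63 y 0.01 z 0.02 turn 0.00
```

Request:
send_rows(steps=[[[-0.1,0,0,0,0],[-0.2,0,0,0,0],[-0.3,0,0,0,0],[-0.4,0,0,0,0],[-0.4,0,0,0,0]]])

```text
time_s: 47.13
ee_pos: [592.7, 139.6, 195.9]
ee_rot: [-180.0, 0.0, 92.5]
force: [1.1, -0.7, -2.8]
gripper_width: 9.5
gripper_force: 25.0
```

Request:
send_rows(steps=[[[-0.4,0,0,0,0],[-0.4,0,0,0,0],[-0.4,0,0,0,0],[-0.4,0,0,0,0],[-0.4,0,0,0,0]]])

```text
time_s: 47.55
ee_pos: [596.0, 59.1, 196.0]
ee_rot: [-180.0, 0.0, 92.5]
force: [0.3, 0.3, -1.7]
gripper_width: 9.4
gripper_force: 25.0
```

Request:
send_rows(steps=[[[-0.4,0,0,0,0],[-0.4,0,0,0,0],[-0.4,0,0,0,0],[-0.4,0,0,0,0],[-0.4,0,0,0,0]]])

```text
time_s: 47.97
ee_pos: [599.4, -20.8, 196.0]
ee_rot: [-180.0, 0.0, 92.5]
force: [0.4, -0.0, -1.6]
gripper_width: 9.4
gripper_force: 25.0
```

Request:
send_rows(steps=[[[-0.4,0,0,0,0],[-0.35,0,0,0,0],[-0.25,0,0,0,0],[-0.15,0,0,0,0],[-0.1,0,0,0,0]]])

```text
time_s: 48.38
ee_pos: [602.0, -69.6, 196.0]
ee_rot: [-180.0, -0.0, 92.5]
force: [-0.1, 0.0, -1.2]
gripper_width: 9.5
gripper_force: 25.0
```

Request:
send_rows(steps=[[[0,0,0,0,0],[0,0,0,0,0],[0,0,0.05,0,0],[0,0,0,0,0],[0,0,0,0,0]]])

```text
time_s: 48.8
ee_pos: [602.2, -68.1, 194.4]
ee_rot: [180.0, 0.0, 92.6]
force: [0.0, 0.8, -0.2]
gripper_width: 9.3
gripper_force: 25.0
```

Request:
send_rows(steps=[[[0,0,0.03,0,0],[0,0,0,0,0],[0,0,0,0,0.4],[0,0,0,0,0.4],[0,0,0,0,0.4]]])

```text
time_s: 49.22
ee_pos: [602.0, -68.4, 192.7]
ee_rot: [-180.0, 0.0, 92.5]
force: [0.3, 0.3, -0.1]
gripper_width: 26.1
gripper_force: 0.0
```

Request:
send_rows(steps=[[[0,0,-0.3,0,0.4],[0,0,-0.5,0,0.4],[0,0,-0.6,0,0.4],[0,0,-0.2,0,0.4],[0,0,0,0,0.4]]])

```text
time_s: 49.63
ee_pos: [603.3, -68.7, 259.0]
ee_rot: [179.7, 0.1, 92.5]
force: [-0.5, -0.1, -0.0]
gripper_width: 36.4
gripper_force: 0.0
```

```bash
python3 go.py 460 -288 230 92.5; python3 see.py
```

```text
t 49.6 pose [603.3 -68.7 259. ] [1.797e+02 1.000e-01 9.250e+01] F [-0.5 -0.1 -0. ] w 36.4
units x -5.32 y -3.82 z 0.73 turn 0.01
scene hung [ 610.4 -176.2] [34.7 17. ] 53.4 73
scene hung [ 608.7 -117.7] [34.6 16.6] 83.2 75
scene hung [608.1 -61.8] [31.9 18.2] 88.7 76
top hung [ 606.7 -193.3] [ 9.  11.4] 87.9 26
```

Request:
send_rows(steps=[[[-0.76,-0.546,0,0,0.4],[-0.76,-0.546,0,0,0.4],[-0.76,-0.546,0,0,0.4],[-0.76,-0.546,0,0,0.4],[-0.76,-0.546,0,0,0.4]]])

```text
time_s: 50.15
ee_pos: [497.7, -226.0, 254.8]
ee_rot: [-179.8, -0.1, 92.6]
force: [-0.4, -0.3, -0.3]
gripper_width: 36.3
gripper_force: 0.0
```

Request:
send_rows(steps=[[[-0.76,-0.546,0,0,0.4],[-0.76,-0.546,0,0,0.4],[0,0,0,0.934,0.5],[0,0,0,0.934,0.5],[0,0,0,0.934,0.5]]])

```text
time_s: 50.57
ee_pos: [457.3, -288.3, 254.8]
ee_rot: [-179.8, -0.1, 72.8]
force: [0.5, -0.5, -0.0]
gripper_width: 45.7
gripper_force: 0.0
```

Request:
send_rows(steps=[[[0,0,0,0.934,0.5],[0,0,0,0.934,0.5],[0,0,0,0.934,0.5],[0,0,0,0.934,0.5],[0,0,0,0.934,0.5]]])

```text
time_s: 50.98
ee_pos: [457.9, -287.4, 254.7]
ee_rot: [-179.8, 0.1, 40.8]
force: [-0.3, -0.8, -0.8]
gripper_width: 46.0
gripper_force: 0.0
```

Request:
send_rows(steps=[[[0,0,0,0.934,0.5],[0,0,0,0.934,0.5],[0,0,0,0.934,0.5],[0,0,0,0.934,0.5],[0,0,0,0.934,0.5]]])

```text
time_s: 51.4
ee_pos: [457.9, -287.4, 254.7]
ee_rot: [-179.9, 0.2, 8.7]
force: [0.1, 0.0, 1.1]
gripper_width: 45.5
gripper_force: 0.0
```

Request:
send_rows(steps=[[[0,0,0,0.934,0.5],[0,0,0,0,0.5],[0,0,0,0,0.5]]])

```text
time_s: 51.65
ee_pos: [458.1, -287.5, 255.4]
ee_rot: [-179.9, 0.1, 2.8]
force: [-0.0, 0.3, -0.1]
gripper_width: 45.8
gripper_force: 0.0
```

```bash
python3 go.py 460 -288 74 2.55; python3 see.py; python3 marks.py
python3 - <<'E'
from h import *
f=grab('scene');cv2.imwrite('pics/d3.png',cv2.resize(f['pixels'][170:330,180:340],(600,600),interpolation=cv2.INTER_CUBIC)[...,::-1])
E
```

```text
t 51.6 pose [ 458.1 -287.5  255.4] [-1.799e+02  1.000e-01  2.800e+00] F [-0.   0.3 -0.1] w 45.8
units x 0.05 y 0.01 z 4.53 turn 0.03
scene hung [ 611.5 -183.1] [34.1 17. ] 83.5 68
scene hung [ 608.2 -121.6] [34.7 16.7] 83.7 75
scene hung [605.4 -67.5] [34.1 17.9] 83.5 78
top hung [ 605.6 -192.2] [20.4 13.5] 89.5 53
top hung [599.9 -74.1] [12.8 20. ] 8.8 53
top hung [ 602.9 -129.6] [20.1 11.2] 89.3 56
scene dark 13 [261.3 238.9] [604.6 -64.2 174. ]
top dark 8 [345.4 187. ] [602.1 -66.  174. ]
```

View pics/d3.png

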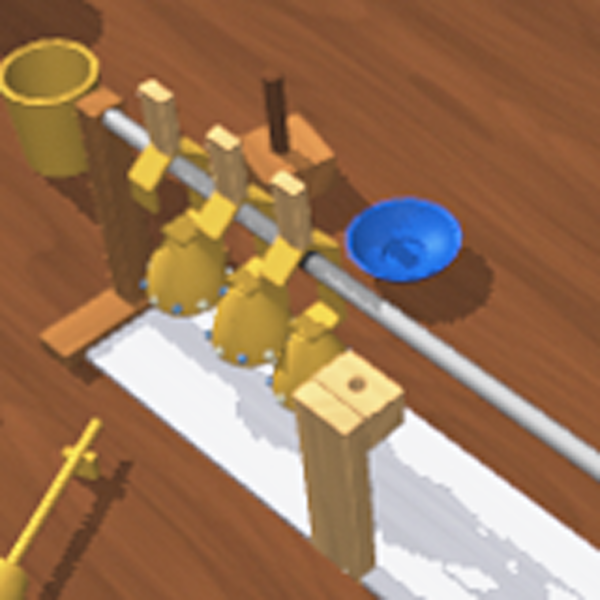

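All three bells hang near the dark bands, with tabs at (157,105), (224,155) and (288,205), and the pin stands upright in the rest block. Bell C reads about 7 mm past mark 1, so I'll wait and re-measure.

Request:
send_rows(steps=[[[0.05,0,0,0,0.5],[0,0,0,0,0.5],[0,0,0,0,0.5],[0,0,0,0,0.5],[0,0,0,0,0.5]]])

```text
time_s: 52.32
ee_pos: [460.7, -287.9, 256.9]
ee_rot: [180.0, -0.0, 2.6]
force: [0.6, -0.5, 0.0]
gripper_width: 45.3
gripper_force: 0.0
```

Request:
send_rows(steps=[[[0,0,0,0,0.5],[0,0,0,0,0.5],[0,0,0,0,0.5],[0,0,0,0,0.5],[0,0,0,0,0.5]]])

```text
time_s: 52.73
ee_pos: [460.7, -287.9, 256.9]
ee_rot: [180.0, -0.0, 2.6]
force: [-0.5, 0.0, -0.0]
gripper_width: 45.2
gripper_force: 0.0
```

```bash
python3 see.py; python3 go.py 460 -288 74 2.55; python3 - <<'E'
from m import *
# strap peak/bell body in top view: gold pixels, y extent per bell
f=grab('top');P=cloud(f);X,Y,Z=P[...,0],P[...,1],P[...,2];h=cv2.cvtColor(f['pixels'],cv2.COLOR_RGB2HSV)
for z0,z1 in((60,100),(150,190),(206,232)):
    m=(X>570)&(X<640)&(Y>-240)&(Y<-30)&(Z>z0)&(Z<z1)&(h[...,1]>70)
    y=Y[m];hist,e=np.histogram(y,np.arange(-240,-30,6));print(z0,dict(zip(e[:-1].astype(int).tolist(),hist.tolist())))
E
```

```text
scene hung [ 611.4 -181.8] [34.8 17. ] 53.6 70
scene hung [ 608.7 -123. ] [35.6 16.7] 52.2 74
scene hung [606.4 -68.4] [19.2 31.1] 3.5 82
top hung [ 606.  -191.7] [11.9 23.5] 10.7 55
top hung [600.6 -75.8] [11.6 20.3] 6.4 48
top hung [ 602.9 -131.8] [20.1 11.2] 89.3 54
t 52.8 pose [ 460.7 -287.9  256.9] [180.   -0.    2.6] F [ 0.2 -0.2  0.2] w 45.8
units x -0.02 y 0.00 z 4.57 turn 0.01
60 {-240: 0, -234: 0, -228: 0, -222: 0, -216: 1, -210: 5, -204: 5, -198: 7, -192: 6, -186: 25, -180: 33, -174: 30, -168: 1, -162: 0, -156: 7, -150: 4, -144: 5, -138: 7, -132: 8, -126: 19, -120: 28, -114: 26, -108: 0, -102: 13, -96: 14, -90: 6, -84: 8, -78: 7, -72: 9, -66: 28, -60: 23, -54: 3, -48: 0, -42: 0}
150 {-240: 0, -234: 0, -228: 2, -222: 3, -216: 0, -210: 0, -204: 24, -198: 32, -192: 40, -186: 35, -180: 2, -174: 0, -168: 0, -162: 0, -156: 0, -150: 0, -144: 22, -138: 31, -132: 33, -126: 34, -120: 0, -114: 1, -108: 2, -102: 0, -96: 0, -90: 13, -84: 36, -78: 33, -72: 34, -66: 3, -60: 0, -54: 0, -48: 0, -42: 0}
206 {-240: 0, -234: 0, -228: 0, -222: 0, -216: 0, -210: 0, -204: 6, -198: 7, -192: 13, -186: 11, -180: 0, -174: 0, -168: 0, -162: 0, -156: 0, -150: 0, -144: 2, -138: 11, -132: 15, -126: 14, -120: 0, -114: 0, -108: 0, -102: 0, -96: 0, -90: 1, -84: 7, -78: 15, -72: 15, -66: 0, -60: 0, -54: 0, -48: 0, -42: 0}
```

Bell C has settled at y≈-77, 10 mm past mark 1 and close to bell B. I'll regrip its tab along the rail direction and shift it back.

Request:
send_rows(steps=[[[0.538,-0.737,0,0,0.5],[0.538,-0.737,0,0,0.5],[0.538,-0.737,0,0,0.5],[0.538,-0.737,0,0,0.5],[0.538,-0.737,0,0,0.5]]])

```text
time_s: 53.3
ee_pos: [562.2, -134.2, 257.0]
ee_rot: [180.0, -0.0, 2.6]
force: [0.0, -1.0, -0.2]
gripper_width: 45.7
gripper_force: 0.0
```

Request:
send_rows(steps=[[[0.538,-0.737,0,0,0.45],[0.538,-0.737,0,0,0.45],[0,0,0,0,0.45],[0,0,0,0,0.45],[0,0,0,0,0.45]]])

```text
time_s: 53.72
ee_pos: [601.5, -75.0, 256.6]
ee_rot: [180.0, 0.0, 2.7]
force: [0.5, 0.0, -0.3]
gripper_width: 41.1
gripper_force: 0.0
```

```bash
python3 see.py; python3 go.py 602.4 -76 196 2.55
```

```text
scene hung [ 611.5 -181.7] [35.1 17. ] 53.6 71
scene hung [ 608.8 -122.9] [35.8 16.7] 52.2 69
scene hung [606.5 -69.1] [19.2 29.8] 3.5 80
top hung [ 606.7 -200. ] [ 4.5 11.4] 87.8 16
t 53.8 pose [601.2 -75.9 257. ] [180.    0.    2.6] F [1.2 0.4 0.3] w 40.9
units x 0.03 y 0.00 z 1.52 turn 0.00
```

Request:
send_rows(steps=[[[0.02,0,0.25,0,0.45],[0,0,0.25,0,0.45],[0,0,0.25,0,0.45],[0,0,0.25,0,0.45],[0,0,0.2,0,0.45]]])

```text
time_s: 54.23
ee_pos: [601.7, -75.0, 206.9]
ee_rot: [-180.0, 0.1, 2.6]
force: [0.1, 0.2, 0.3]
gripper_width: 41.3
gripper_force: 0.0
```

Request:
send_rows(steps=[[[0,0,0.15,0,0.45],[0,0,0.05,0,0.45],[0,0,0,0,0.45],[0,0,0,0,0.45]]])

```text
time_s: 54.57
ee_pos: [602.8, -74.8, 201.1]
ee_rot: [180.0, -0.0, 2.6]
force: [-0.0, 0.5, -0.1]
gripper_width: 41.1
gripper_force: 0.0
```

Request:
send_rows(steps=[[[0,0,0,0,0.15],[0,0,0,0,0.15],[0,0,0,0,0.15],[0,0,0,0,0.15],[0,0,0,0,0.15]]], squeeze=6)

```text
time_s: 54.98
ee_pos: [602.6, -74.8, 201.1]
ee_rot: [180.0, -0.0, 2.6]
force: [0.6, 0.1, 0.2]
gripper_width: 14.1
gripper_force: 0.0
```

```bash
python3 go.py 602.4 -67.5 202 2.55
```

```text
t 55.0 pose [602.6 -74.8 201.1] [180.   -0.    2.6] F [0.6 0.1 0.2] w 14.1
units x 0.00 y -0.18 z -0.02 turn 0.01
```

```bash
python3 see.py
python3 - <<'E'
from h import *
f=grab('scene');g=grab('top');a=cv2.resize(f['pixels'][180:280,200:300],(400,400),interpolation=cv2.INTER_CUBIC);b=cv2.resize(g['pixels'][140:240,320:420],(400,400),interpolation=cv2.INTER_CUBIC);cv2.imwrite('pics/d4.png',np.hstack([a,b])[...,::-1])
E
```

```text
scene hung [ 611.5 -181.9] [34.8 17. ] 53.6 69
scene hung [ 608.8 -122.9] [35.8 16.7] 52.2 74
scene hung [608.5 -55.9] [16.4  9.6] 2.6 22
top hung [ 605.6 -194.4] [16.  13.5] 89.5 44
```

View pics/d4.png

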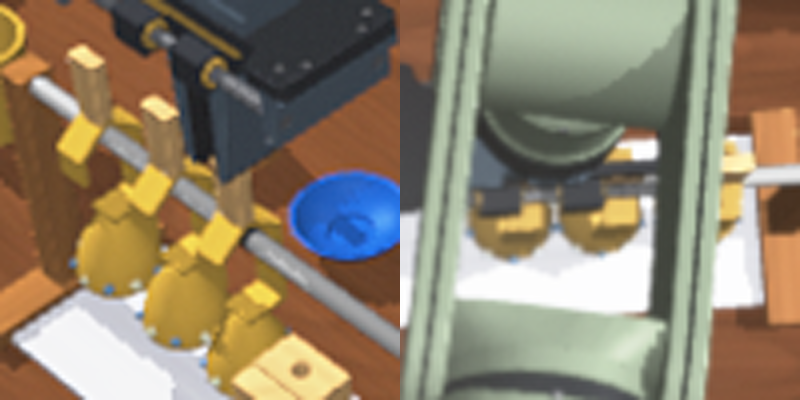

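Request:
send_rows(steps=[[[0,0,0,0,0.15],[0,0,0,0,0.15]]])

```text
time_s: 55.35
ee_pos: [602.6, -74.8, 200.8]
ee_rot: [180.0, 0.0, 2.6]
force: [-0.2, 0.0, -0.8]
gripper_width: 13.9
gripper_force: 0.0
```

```bash
python3 - <<'E'
from h import *
s=env.state();print(s['ee_pos'],s['gripper_width'],s['gripper_force'],s['force'])
f=grab('scene');P=cloud(f);h=cv2.cvtColor(f['pixels'],cv2.COLOR_RGB2HSV)
# print wood-coloured pts of tab C vs finger pts by height
for z in range(176,240,6):
    m=(P[...,0]>575)&(P[...,0]<635)&(P[...,1]>-112)&(P[...,1]<-30)&(abs(P[...,2]-z)<3)
    w=m&(h[...,0]>8)&(h[...,0]<25)&(h[...,1]>50); k=m&(h[...,0]>90)
    print(z,'wood',w.sum(),P[w].min(0).round() if w.any() else '',P[w].max(0).round() if w.any() else '','| finger',k.sum(),P[k].min(0).round() if k.any() else '',P[k].max(0).round() if k.any() else '')
E
```

```text
[602.55097905 -74.76728422 200.80901688] 13.895281352946348 0.0 [-0.20578373  0.03527852 -0.80560313]
176 wood 36 [ 593. -110.  173.] [612. -56. 179.] | finger 57 [ 596. -110.  173.] [608. -30. 178.]
182 wood 22 [596. -86. 179.] [609. -62. 185.] | finger 1 [601. -33. 179.] [601. -33. 179.]
188 wood 19 [599. -86. 185.] [607. -64. 191.] | finger 0  
194 wood 19 [596. -85. 191.] [607. -64. 197.] | finger 0  
200 wood 19 [600. -83. 197.] [608. -64. 203.] | finger 0  
206 wood 13 [597. -89. 203.] [606. -65. 209.] | finger 0  
212 wood 14 [597. -85. 209.] [607. -65. 215.] | finger 0  
218 wood 1 [603. -65. 216.] [603. -65. 216.] | finger 0  
224 wood 17 [585. -86. 222.] [619. -58. 227.] | finger 1 [616. -64. 225.] [616. -64. 225.]
230 wood 3 [615. -79. 227.] [619. -55. 230.] | finger 32 [590. -88. 227.] [620. -55. 233.]
236 wood 0   | finger 36 [595. -90. 233.] [621. -54. 239.]
```

Request:
send_rows(steps=[[[0,0,0,0,0.45],[0,0,0,0,0.45],[0,0,0,0,0.45],[0,0,0,0,0.45],[0,0,0,0,0.45]]])

```text
time_s: 55.82
ee_pos: [602.5, -74.8, 200.8]
ee_rot: [180.0, 0.0, 2.6]
force: [-0.5, 0.4, 0.2]
gripper_width: 40.4
gripper_force: 0.0
```

Request:
send_rows(steps=[[[0,0,0.1,0,0.45],[0,0,0.1,0,0.45],[0,0,0.1,0,0.45],[0,0,0,0,0.45],[0,0,0,0,0.45]]])

```text
time_s: 56.23
ee_pos: [602.3, -74.7, 188.3]
ee_rot: [-180.0, 0.1, 2.6]
force: [0.8, -0.0, 0.4]
gripper_width: 40.8
gripper_force: 0.0
```

Request:
send_rows(steps=[[[0,0,0,0,0.15],[0,0,0,0,0.15],[0,0,0,0,0.15],[0,0,0,0,0.15],[0,0,0,0,0.15]]], squeeze=6)

```text
time_s: 56.65
ee_pos: [602.9, -75.5, 189.4]
ee_rot: [179.9, -0.1, 2.6]
force: [0.6, -2.8, 2.8]
gripper_width: 19.8
gripper_force: 6.0
```

```bash
python3 go.py 602.4 -67.5 192 2.55; python3 see.py
```

```text
t 56.6 pose [602.9 -75.5 189.4] [ 1.799e+02 -1.000e-01  2.600e+00] F [ 0.6 -2.8  2.8] w 19.8
units x -0.00 y -0.20 z -0.07 turn 0.01
scene hung [ 611.6 -181.8] [37.3 15.7] 70.0 71
scene hung [ 609.7 -123.5] [35.6 14.6] 52.2 64
top hung [ 605.6 -193.3] [18.2 13.5] 89.5 48
```

Request:
send_rows(steps=[[[0,-0.06,-0.02,0,0.15],[0,-0.06,0,0,0.15],[0,-0.06,0,0,0.15],[0,-0.05,0,0,0.15],[0,0,0,0,0.15]]])

```text
time_s: 57.17
ee_pos: [602.0, -64.9, 189.5]
ee_rot: [-180.0, 0.0, 2.7]
force: [-0.3, -0.2, -0.2]
gripper_width: 19.5
gripper_force: 5.9
```

Request:
send_rows(steps=[[[0,0,0,0,0.15],[0,0,0,0,0.4],[0,0,0,0,0.4],[0,0,0,0,0.4],[0,0,0,0,0.4]]])

```text
time_s: 57.58
ee_pos: [602.1, -65.5, 189.6]
ee_rot: [-180.0, 0.0, 2.6]
force: [-0.5, -0.6, 0.9]
gripper_width: 36.3
gripper_force: 0.0
```

Request:
send_rows(steps=[[[0,0,-0.2,0,0.4],[0,0,-0.4,0,0.4],[0,0,-0.6,0,0.4],[0,0,-0.5,0,0.4],[0,0,0,0,0.4]]])

```text
time_s: 58.0
ee_pos: [604.5, -65.9, 263.0]
ee_rot: [179.9, -0.5, 2.6]
force: [-0.0, 0.6, 0.9]
gripper_width: 36.4
gripper_force: 0.0
```

```bash
python3 go.py 460 -288 257 2.55; python3 see.py
```

```text
t 58.0 pose [604.5 -65.9 263. ] [179.9  -0.5   2.6] F [-0.   0.6  0.9] w 36.4
units x -3.86 y 5.39 z 0.15 turn 0.01
scene hung [ 611.5 -181.7] [35.1 17. ] 53.6 71
scene hung [ 608.7 -123. ] [35.6 16.7] 52.2 72
scene hung [605.1 -56.7] [32.4 17.8] 83.4 81
top hung [ 605.6 -193.3] [18.3 13.5] 89.5 48
```

Request:
send_rows(steps=[[[-0.551,0.77,0,0,0.5],[-0.551,0.77,0,0,0.5],[-0.551,0.77,0,0,0.5],[-0.551,0.77,0,0,0.5],[-0.551,0.77,0,0,0.5]]])

```text
time_s: 58.52
ee_pos: [497.2, -225.2, 256.2]
ee_rot: [-179.9, 0.1, 2.7]
force: [1.3, -0.4, -0.2]
gripper_width: 45.4
gripper_force: 0.0
```

Request:
send_rows(steps=[[[-0.551,0.77,0,0,0.5],[-0.551,0.77,0,0,0.5],[0,0,0,0,0.5],[0,0,0,0,0.5],[0,0,0,0,0.5]]])

```text
time_s: 58.93
ee_pos: [457.6, -287.5, 256.7]
ee_rot: [-179.9, 0.1, 2.6]
force: [-0.6, 0.4, -0.1]
gripper_width: 45.5
gripper_force: 0.0
```

```bash
python3 go.py 460 -288 72 2.55; python3 see.py
python3 - <<'E'
from m import *
for n in('scene','top'):
    f=grab(n);P=cloud(f);X,Y,Z=P[...,0],P[...,1],P[...,2]
    m=(X>435)&(X<485)&(Y>-320)&(Y<-255)&(Z>94)&(Z<108)
    if m.sum()>3: print(n,m.sum(),rect(f,m,98)[0])
E
```

```text
t 58.9 pose [ 457.6 -287.5  256.7] [-1.799e+02  1.000e-01  2.600e+00] F [-0.6  0.4 -0.1] w 45.5
units x 0.06 y 0.01 z 4.62 turn 0.01
scene hung [ 611.5 -181.7] [35.1 17. ] 53.6 69
scene hung [ 608.8 -122.9] [35.8 16.7] 52.2 73
scene hung [605.3 -56.2] [18.4 31.4] 3.5 80
top hung [ 606.3 -192.1] [11.7 22.2] 7.5 53
top hung [ 602.9 -131.8] [20.1 11.2] 89.3 53
top hung [599.3 -64.2] [17.7 11.2] 89.2 48
scene 14 ((463.319580078125, -278.66290283203125), (12.534552574157715, 11.163917541503906), 33.084503173828125)
```

Request:
send_rows(steps=[[[0.04,0,0.7,0,0.5],[0,0,0.7,0,0.5],[0,0,0.7,0,0.5],[0,0,0.6,0,0.5],[0,0,0.4,0,0.5]]])

```text
time_s: 59.55
ee_pos: [458.9, -286.2, 131.1]
ee_rot: [-179.9, 0.2, 2.7]
force: [-0.1, -1.2, -0.3]
gripper_width: 45.8
gripper_force: 0.0
```

Request:
send_rows(steps=[[[0,0,0.4,0,0.5],[0,0,0.4,0,0.5],[0,0,0.4,0,0.5],[0,0,0.25,0,0.5],[0,0,0.1,0,0.5]]])

```text
time_s: 59.97
ee_pos: [459.1, -286.7, 70.0]
ee_rot: [-179.9, 0.1, 2.7]
force: [-0.3, -0.7, -0.1]
gripper_width: 45.6
gripper_force: 0.0
```

Request:
send_rows(steps=[[[0,0,0,0,0.5],[0,0,0,0,0.5],[0,0,0,0,0.5]]])

```text
time_s: 60.22
ee_pos: [460.3, -288.3, 72.6]
ee_rot: [179.9, -0.1, 2.6]
force: [-0.0, 0.5, -0.2]
gripper_width: 45.7
gripper_force: 0.0
```

```bash
python3 go.py 460 -288 69 2.55
```

```text
t 60.2 pose [ 460.3 -288.3   72.6] [ 1.799e+02 -1.000e-01  2.600e+00] F [-0.   0.5 -0.2] w 45.7
units x -0.01 y -0.01 z 0.09 turn 0.01
```

Request:
send_rows(steps=[[[0,0,0.08,0,0.5],[0,0,0,0,0.5],[0,0,0,0,0],[0,0,0,0,0],[0,0,0,0,0]]], squeeze=20)

```text
time_s: 60.63
ee_pos: [459.6, -288.1, 68.6]
ee_rot: [180.0, -0.0, 2.6]
force: [0.6, 0.5, -0.7]
gripper_width: 28.7
gripper_force: 0.0
```

Request:
send_rows(steps=[[[0,0,0,0,0],[0,0,0,0,0],[0,0,0,0,0],[0,0,0,0,0],[0,0,0,0,0]]])

```text
time_s: 61.05
ee_pos: [459.5, -288.0, 68.5]
ee_rot: [180.0, -0.0, 2.6]
force: [-0.4, 0.5, 0.4]
gripper_width: 12.7
gripper_force: 20.0
```

```bash
python3 go.py 460 -288 69 2.55
```

```text
t 61.0 pose [ 459.5 -288.    68.5] [180.   -0.    2.6] F [-0.4  0.5  0.4] w 12.7
units x 0.01 y 0.00 z -0.01 turn 0.01
```

Request:
send_rows(steps=[[[0,0,-0.3,0,0],[0,0,-0.4,0,0],[0,0,-0.6,0,0],[0,0,-0.7,0,0],[0,0,-0.7,0,0]]])

```text
time_s: 61.47
ee_pos: [459.0, -287.7, 177.1]
ee_rot: [-180.0, 0.1, 2.6]
force: [-0.3, -0.6, -0.1]
gripper_width: 12.3
gripper_force: 20.0
```

Request:
send_rows(steps=[[[0,0,-0.7,0,0],[0,0,-0.7,0,0],[0,0,-0.7,0,0],[0,0,-0.2,0,0],[0,0,0,0,0]]])

```text
time_s: 61.88
ee_pos: [460.5, -288.6, 270.8]
ee_rot: [179.8, -0.2, 2.6]
force: [-0.5, -1.0, -0.2]
gripper_width: 12.5
gripper_force: 20.0
```

Request:
send_rows(steps=[[[0,0,0,0,0],[0,0,0,0,0]]])

```text
time_s: 62.05
ee_pos: [458.6, -287.4, 266.3]
ee_rot: [-179.9, 0.2, 2.6]
force: [0.3, -0.2, -1.1]
gripper_width: 12.2
gripper_force: 20.0
```

```bash
python3 go.py 625.4 0.7 270 2.55
```

```text
t 62.0 pose [ 458.6 -287.4  266.3] [-179.9    0.2    2.6] F [ 0.3 -0.2 -1.1] w 12.2
units x 4.49 y -7.01 z -0.09 turn 0.01
```

Request:
send_rows(steps=[[[0,0,-0.5,0,0],[0,0,-0.4,0,0],[0.449,-0.701,0,0,0],[0.449,-0.701,0,0,0],[0.449,-0.701,0,0,0]]])

```text
time_s: 62.47
ee_pos: [509.2, -200.6, 302.6]
ee_rot: [-179.9, 0.2, 2.5]
force: [0.1, -0.1, 0.3]
gripper_width: 12.3
gripper_force: 20.0
```

Request:
send_rows(steps=[[[0.449,-0.701,0,0,0],[0.449,-0.701,0,0,0],[0.449,-0.701,0,0,0],[0.449,-0.701,0,0,0],[0.449,-0.701,0,0,0]]])

```text
time_s: 62.88
ee_pos: [592.6, -55.7, 302.1]
ee_rot: [-180.0, 0.2, 2.6]
force: [0.4, 0.8, -1.4]
gripper_width: 12.7
gripper_force: 20.0
```

Request:
send_rows(steps=[[[0.449,-0.701,0,0,0],[0.449,-0.701,0,0,0],[0,0,0,0,0],[0,0,0,0,0],[0,0,0,0,0]]])

```text
time_s: 63.3
ee_pos: [625.4, 0.1, 302.6]
ee_rot: [180.0, 0.2, 2.6]
force: [-1.2, -0.9, -1.0]
gripper_width: 12.5
gripper_force: 20.0
```

```bash
python3 go.py 625.4 0.7 208 2.55; python3 see.py
```

```text
t 63.3 pose [6.254e+02 1.000e-01 3.026e+02] [180.    0.2   2.6] F [-1.2 -0.9 -1. ] w 12.5
units x 0.00 y -0.01 z 2.36 turn 0.01
scene hung [ 611.4 -181.8] [34.8 17. ] 53.6 69
scene hung [ 608.8 -122.9] [35.8 16.7] 52.2 72
scene hung [606.  -56.8] [19.8 30.1] 3.5 82
top hung [ 606.7 -192.2] [20.4 11.3] 89.5 50
top hung [ 602.9 -130.7] [22.2 11.2] 89.3 53
top hung [599.4 -58.8] [11.1 11.2] 89.2 30
```

Request:
send_rows(steps=[[[0,0,0.5,0,0],[0,0,0.5,0,0],[0,0,0.5,0,0],[0,0,0.4,0,0],[0,0,0.3,0,0]]])

```text
time_s: 63.82
ee_pos: [624.7, -1.0, 214.8]
ee_rot: [180.0, 0.1, 2.5]
force: [-0.6, 0.0, -0.9]
gripper_width: 12.4
gripper_force: 20.0
```

Request:
send_rows(steps=[[[0,0,0.2,0,0],[0,0,0,0,0],[0,0,0,0,0],[0,0,0,0,0]]])

```text
time_s: 64.15
ee_pos: [626.6, -0.0, 209.6]
ee_rot: [180.0, -0.1, 2.6]
force: [0.2, -0.6, -0.3]
gripper_width: 12.5
gripper_force: 20.0
```

```bash
python3 go.py 625.4 0.7 204 2.55; python3 - <<'E'
from h import *
f=grab('scene')
a=cv2.resize(f['pixels'][245:285,255:295],(600,600),interpolation=cv2.INTER_CUBIC);cv2.imwrite('pics/e1.png',a[...,::-1]);cv2.imwrite('pics/e1raw.png',f['pixels'][...,::-1])
E
```

```text
t 64.2 pose [626.6  -0.  209.6] [ 1.8e+02 -1.0e-01  2.6e+00] F [ 0.2 -0.6 -0.3] w 12.5
units x -0.03 y -0.02 z 0.14 turn 0.01
```

View pics/e1.png

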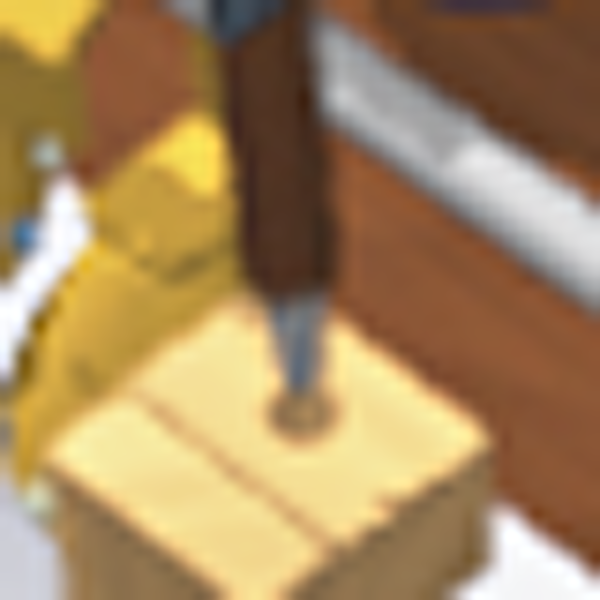

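The tip is at (299,392) and the hole centre at (302,415) in the crop.

```bash
python3 - <<'E'
from h import *
f=grab('scene');h=onz(f,274.67,272.2,138)
for z in(147,149,151):print(z,(onz(f,274.47,270.63,z)-h).round(2))
print(h,env.state()['ee_pos'])
E
```

```text
147 [2.33 2.91 9.  ]
149 [ 3.42  4.36 11.  ]
151 [ 4.5   5.81 13.  ]
[626.18936649   0.74092547 138.        ] [6.26608135e+02 1.81642513e-01 2.09646457e+02]
```

Request:
send_rows(steps=[[[-0.036,0.024,0,0,0],[0,0,0.12,0,0],[0,0,0.1,0,0],[0,0,0,0,0],[0,0,0,0,0]]])

```text
time_s: 64.67
ee_pos: [624.3, -0.6, 199.1]
ee_rot: [180.0, 0.1, 2.6]
force: [-0.4, 0.2, -0.4]
gripper_width: 12.6
gripper_force: 20.0
```

Request:
send_rows(steps=[[[0,0,0.08,0,0],[0,0,0.06,0,0],[0,0,0,0,0],[0,0,0,0,0]]])

```text
time_s: 65.0
ee_pos: [624.8, -1.0, 194.3]
ee_rot: [180.0, -0.0, 2.6]
force: [-0.5, -1.6, 1.3]
gripper_width: 12.4
gripper_force: 20.0
```

Request:
send_rows(steps=[[[0,0.01,0.07,0,0],[0,0,0.06,0,0],[0,0,0,0,0],[0,0,0,0,0]]])

```text
time_s: 65.33
ee_pos: [624.2, -1.2, 188.0]
ee_rot: [180.0, 0.1, 2.6]
force: [-0.1, -0.7, -0.6]
gripper_width: 12.7
gripper_force: 20.0
```

Request:
send_rows(steps=[[[0.01,0.01,0.1,0,0],[0,0,0.08,0,0],[0,0,0,0,0],[0,0,0,0,0]]])

```text
time_s: 65.67
ee_pos: [624.8, -1.4, 181.1]
ee_rot: [180.0, 0.1, 2.6]
force: [0.2, -0.3, -0.8]
gripper_width: 12.4
gripper_force: 20.0
```

Request:
send_rows(steps=[[[0,0,0.07,0,0],[0,0,0.05,0,0],[0,0,0,0,0],[0,0,0,0,0]]])

```text
time_s: 66.0
ee_pos: [625.0, -1.4, 176.6]
ee_rot: [180.0, 0.0, 2.6]
force: [-0.1, 0.2, -0.3]
gripper_width: 12.8
gripper_force: 20.0
```

Request:
send_rows(steps=[[[0,0,0.05,0,0],[0,0,0,0,0],[0,0,0,0,0]]])

```text
time_s: 66.25
ee_pos: [625.9, -1.4, 176.3]
ee_rot: [180.0, -0.2, 2.6]
force: [-0.6, -0.9, 5.2]
gripper_width: 12.3
gripper_force: 20.0
```

Request:
send_rows(steps=[[[0,0,0.03,0,0],[0,0,0,0,0],[0,0,0,0,0]]])

```text
time_s: 66.5
ee_pos: [626.5, -1.4, 176.2]
ee_rot: [180.0, -0.3, 2.6]
force: [-0.7, -1.3, 9.4]
gripper_width: 12.6
gripper_force: 20.0
```

Pin seated at the predicted height. I'll release it and retreat.

Request:
send_rows(steps=[[[0,0,-0.05,0,0],[0,0,0,0,0.4],[0,0,0,0,0.4],[0,0,0,0,0.4],[0,0,0,0,0.4]]])

```text
time_s: 66.92
ee_pos: [624.9, -1.3, 175.1]
ee_rot: [-180.0, 0.1, 2.6]
force: [0.3, -0.1, 0.7]
gripper_width: 35.4
gripper_force: 0.0
```

Request:
send_rows(steps=[[[0,0,-0.2,0,0.4],[0,0,-0.4,0,0.4],[0,0,-0.6,0,0.4],[0,0,-0.7,0,0.4],[0,0,-0.7,0,0.4]]])

```text
time_s: 67.33
ee_pos: [624.8, -1.3, 280.9]
ee_rot: [-180.0, 0.0, 2.6]
force: [0.3, -0.4, 0.4]
gripper_width: 36.4
gripper_force: 0.0
```

Request:
send_rows(steps=[[[-0.8,0,0,0,0.4],[-0.8,0,0,0,0.4],[-0.8,0,0,0,0.4],[-0.8,0,0,0,0.4],[-0.8,0,0,0,0.4]]])

```text
time_s: 67.75
ee_pos: [463.8, -8.7, 280.0]
ee_rot: [-180.0, -0.0, 2.6]
force: [0.3, -0.2, 0.9]
gripper_width: 36.4
gripper_force: 0.0
```

Request:
send_rows(steps=[[[0,0,0,0,0.4],[0,0,0,0,0.4],[0,0,0,0,0.4],[0,0,0,0,0.4],[0,0,0,0,0.4]]])

```text
time_s: 68.17
ee_pos: [466.4, -8.7, 279.4]
ee_rot: [180.0, 0.0, 2.6]
force: [0.6, -0.2, -0.3]
gripper_width: 36.5
gripper_force: 0.0
```

```bash
python3 go.py 465 0 280 2.55; python3 see.py; python3 marks.py; python3 - <<'E'
from m import *
for n in('scene','top'):
    f=grab(n);P=cloud(f);X,Y,Z=P[...,0],P[...,1],P[...,2]
    for a,b in((140,165),(165,190),(190,215)):
        m=(X>608)&(X<655)&(abs(Y)<25)&(Z>a)&(Z<b)
        if m.sum()>2: print(n,a,m.sum(),P[m].mean(0).round(1),P[m].max(0).round(1))
E
```

```text
t 68.2 pose [466.4  -8.7 279.4] [180.    0.    2.6] F [ 0.6 -0.2 -0.3] w 36.5
units x -0.03 y -0.22 z -0.01 turn 0.01
scene hung [ 611.5 -183.2] [33.9 17. ] 83.5 69
scene hung [ 608.9 -122.8] [36.  16.7] 52.2 74
scene hung [605.9 -56.1] [33.6 18.3] 50.7 79
top hung [ 606.2 -192.5] [11.8 21.6] 8.9 53
top hung [ 602.9 -131.8] [20.1 11.2] 89.3 52
top hung [599.3 -63.2] [19.9 11.2] 89.2 49
scene 140 59 [628.6   5.3 151.6] [653.1  19.6 164.9]
scene 165 59 [628.6   5.6 177.4] [633.2   9.7 189.5]
scene 190 62 [627.    4.1 200.4] [633.   11.1 207.9]
top 140 89 [629.8   1.4 142.9] [653.6  21.4 157.1]
top 165 12 [621.1   2.2 176.5] [623.6   7.6 188.3]
top 190 38 [624.8   2.1 204.8] [632.3   7.9 212. ]
```

```bash
python3 -c "
from workcell import env
print(env.job_done())"
```

```text
the job is handed in; nothing more can be done
None
```

The job is handed in: by the last camera check all three gilded bells hang at rest within about 4 mm of their marks, and the pin is fully home in the gate; the judge's result was not shown.

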